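Feel out the open coating gap

TASK

Clear the way to the coater by standing the brown glass bottle with the white cap, upright and gently, wholly on the round cork mat. Then take the feeler with the blue handle and try its blade in the coater's gaps to find the one that lets it through: push softly, and draw back as soon as you feel a spring resist (it must not be pushed back more than 8 mm), hold the thin glass and the feeler with a light grip, and do not disturb the other jars and bottles. Leave the feeler lying in the gap that takes it, with its blade in past the red line.

Things in the scene. Friction and masses are not known exactly. Their poses are not given: they have to be found in the camera images.
- coater: bench coater, fixed: low grey metal box with three alike gaps in its front, 92 mm deep (its x), 168 wide (its y), 41 tall, 59 with its three black knobs. Origin at the centre of its underside; x points from its front (robot's side) to its back, z up. The gaps are level slots 50 mm apart, 36 wide, 12 high (9 to 21 mm above the bench), running straight back through its whole depth.
- gap_left (a point): centre of the left gap's mouth (coater x = -46, y = +50 mm), on the front face, 13 mm above the bench; axes as the coater's. In two of the three gaps a sprung metering blade is set down and stops the feeler's tip 30 mm in from the front; in the third it is raised and the feeler passes freely. Which one is free changes from run to run.
- gap_middle (a point): centre of the middle gap's mouth (coater y = 0), like the left one
- gap_right (a point): centre of the right gap's mouth (coater y = -50 mm), like the left one
- stop_1 (a joint): how far one of the two set-down metering blades is pushed back on its spring, in m: 0 at rest, 0.016 at its end; about 2 N to start it, then 0.9 N for each mm; it springs back by itself. Which gap it is in is not known beforehand
- stop_2 (a joint): the same for the other set-down metering blade, in another gap
- feeler_grip (a point): centre of the feeler's handle, 13 mm above its underside; the feeler is loose, lies on the bench, 55 to 90 g; grip it with 50 N at most. Handle: blue plastic with black ribs, 70 mm long (x), 20 wide (y), 26 tall; z up. A flat steel blade runs on from its front end along +x. With the handle flat on the bench the blade is at the right height for the gaps, 2 mm above their floor.
- feeler_tip (a point): tip of the feeler's blade, 115 mm along +x from the centre of the handle; axes as the feeler's. The blade is 80 mm long, 20 wide (14 at its last 5 mm), 4 thick, half-way up the handle; a red line crosses it 50 mm from the tip
- amber_mid (a point): centre, half-way up, of the sample bottle: thin brown glass, white cap, loose, 42 mm across, 85 tall (foot 42.5 mm below this point), about 65 to 130 g, cracks if gripped harder than about 50 N, standing upright in front of the coater in the way of the feeler; z up. The cap (32 mm across) is the top 6 mm
- mat_top (a point): centre of the upper face of the round cork mat, 100 mm across, 4 mm thick, fixed on the bench
- fixed_jar_1 (a point): foot centre of a jar that is fixed to the bench (does not move, always here), 63 mm across, 70 mm tall; keep clear
- fixed_jar_2 (a point): the same for a second fixed jar
- fixed_jar_3 (a point): the same for a third fixed jar
- balance_top (a point): top centre of the balance (fixed, always here), 60 mm tall, about 150 mm deep (x) and 210 wide (y), turned about 7 degrees; on its pan stands a yellow cup whose top is about 155 mm above the bench; keep clear
- shelf_edge (a point): middle of the front edge of a fixed low shelf, always here: its board spans 141 to 173 mm above the bench and runs 530 mm back (+x) and 235 mm to either side along y; boxes stand on it up to 0.29 m above the bench; keep clear
- jar_a: bystander, loose: jar with a pale yellow lid, 63 mm across and 72 mm tall, at the left of the bench; origin at the centre of its foot
- jar_b: bystander, loose: jar with a pale yellow lid, 63 mm across and 72 mm tall, at the left of the bench, farther back; origin at the centre of its foot
- jar_c: bystander, loose: jar with a pale yellow lid, 63 mm across and 72 mm tall, standing close to the right side of the coater; origin at the centre of its foot
- tall_bottle: bystander, loose: white plastic bottle, 60 mm across and 140 mm tall, at the front left of the bench; origin at the centre of its foot
- low_jar: bystander, loose: low jar with a pale yellow lid, 63 mm across and 50 mm tall, at the front, right of the middle; origin at the centre of its foot
- amber_spare: bystander, loose: brown glass bottle with a black cap, 42 mm across and 85 mm tall, at the front right of the bench, in front of the balance; origin at the centre of its foot

How it is judged:
On the way, in this order (a step that is already met when the one before it is completed fails the run):
1. the sample bottle stands upright on the cork mat (horizontal distance between amber_mid and mat_top below 0.031 m and z of amber_mid in the frame of mat_top between 0.038 and 0.047 m and angle between amber_mid's own z axis and vertical below 0.1 rad and linear speed of amber below 0.02 m/s), for 0.2 s.
2. the feeler's blade is in one of the gaps, tip at least 48 mm in (x of feeler_tip in the frame of coater between 0.002 and 0.05 m and (y of feeler_tip in the frame of coater between 0.034 and 0.066 m or y of feeler_tip in the frame of coater between -0.016 and 0.016 m or y of feeler_tip in the frame of coater between -0.066 and -0.034 m) and z of feeler_tip in the frame of coater between 0.009 and 0.022 m), for 0.2 s.
At the end, for the whole second after the job is handed in: The feeler's blade lies in one of the coater's gaps with its tip at least 48 mm in from the front (red line at the mouth or inside) and no more than 96 mm, lying at rest; the sample bottle stands upright and at rest wholly on the cork mat (centres within 31 mm) (all of step 1 and all of step 2 and linear speed of feeler below 0.02 m/s); the robot touches nothing.
It fails at once if a metering blade is pushed back more than 8 mm on its spring (about 9 N) (value of joint any of stop_1, stop_2 above 0.008 m).
It fails at once if the feeler presses on the coater, or the sample bottle on the mat, with more than 30 N (contact force between feeler and coater above 30 N or contact force between amber and mat above 30 N).
It fails at once if the sample bottle or the feeler is squeezed: the fingers' forces on it add up to more than 110 N (contact force between the fingers and amber above 110 N or contact force between the fingers and feeler above 110 N).
It fails at once if the sample bottle is tipped by more than 35 degrees (angle between amber_mid's own z axis and vertical above 0.6 rad).
It fails at once if a bystander is moved by more than 20 mm (distance of any of jar_a, jar_b, jar_c, tall_bottle, low_jar, amber_spare from where it was at the start of the episode above 0.02 m).
It also fails if it takes over 64 s, if anything falls off the work surface, if the arm or the gripper's body presses on something with over 40 N, if the wrist force passes 120 N, or if a joint passes its speed limit or range.

ROBOT

A 6-joint arm with a two-finger parallel gripper is mounted at the origin on a cart in front of the work surface, level with it; the furniture and walls round the work are solid. World frame = base frame: x ahead of the robot, y to its left, z up, the work surface at z = 0. Lengths are in m, angles in rad, forces in N, time in s.
With the tool pointing down it reaches from about 0.4 to 0.825 m from the base axis. Payload 7 kg.
Tool frame: the origin (TCP) lies at the centre of the arm's flange, where the gripper is bolted on; the fingertips stand 178 mm ahead of it and the grasp point (between the pads) lies 159 mm ahead of it; x points along the fingers, z is the direction in which the jaws open and shut, and the axes are right-handed (so a half turn about x gives the same grasp; the last joint's range is limited). The gripper opens to 88 mm and grips with 3 to 60 N. Pads are 19 mm wide; open, the fingers measure 130 mm over their backs; the gripper's body (78 mm by 193 mm) begins 47 mm behind the grasp point.
Start: joints at [1.495, 0.359, 0.012, 0, -1.224, -0.288], TCP at [0.24, 0.631, 0.405] pointing down, gripper open.
Joint ranges: [-3.07, 3.07], [-1.43, 2.12], [-1.02, 1.25], [-3.03, 1.67], [-3.05, -0], [-3.03, 3.03]. Speed limits (rad/s): [2.39, 2.39, 3.01, 3.14, 3.14, 3.14].

INTERFACE

Orientations are given as [roll, pitch, yaw] about the fixed x, y, z axes, in that order (R = Rz(yaw) Ry(pitch) Rx(roll)).
In Python, from station import telemetry, optics, job_done, finder gives the robot as it stands.
- The arm moves only by the tool play_rows, never from a script. Its argument "steps" is a list of rows, each an object of numbers: "gripper": the opening, from 0 (shut) to 1 (fully open); "tx", "ty", "tz": the shift along the tool's x, y, z in units of 25 mm (1.0 is 25 mm); "ax", "ay", "az": the turn, a rotation vector about the tool's x, y, z in units of 6 degrees (1.0 is 6 degrees). In form: [{"gripper": .., "tx": .., "ty": .., "tz": .., "ax": .., "ay": .., "az": ..}, ...]. A call has 1 to 20 rows; each row shifts and turns the commanded pose from where the row before left it, along the tool's axes as they then stand; what a row does not reach is not made up. A row lasts 1/12 s, in which the tool goes at most 41.7 mm and 7.16 degrees, less where a joint would pass 70% of its speed; a pose out of reach is approached as far as the arm can. A call is refused whole if a number of a shift passes 1 or a number of a turn 1, either way. A call with a gripper value outside its range is refused whole. The fingers move at their own pace and stop on an object; "newtons" is the grip in N (left out, the last holds). Time passes only in rows, so rows that do not move let the fingers close. It gives the time, the measured TCP pose, the force and the opening at its end, in the units of the state.
- telemetry.get_state(): the state, without advancing time (a new reading comes with each control period).
- optics.grab_frame(name): name is "side" or "top"; returns the picture (384x512x3 uint8, red, green, blue); there is no depth.
- optics.calibration(name): a dict with "fx", "fy", "cx", "cy" (pixels), "k1" (the pictures are not rectified: a ray, as slopes to the right and down, at radius r is drawn at 1 + k1 r^2 times it, then the intrinsics apply), "T" (4x4, takes a point from camera to world coordinates). Camera axes: x right, y down, z forward; pixel columns grow to the right and rows downward; lengths in m; the calibration is good to about 2 mm. A picture is of the moment at which its call begins. calibration takes no time and is no camera call.
- job_done(): hands the job in, once; it reports no verdict.
Trained networks look in the newest picture that a camera, given by its name, has taken for a name from the list of things; names that differ only in an ending like _2 or _b are one class to them, and where a whole thing is asked for, a point or a joint stands for the part that bears it (a point fixed in the world has none). Each returns a list of dicts, best first, with "confidence" (0 to 1); they miss things now and then, are a little off and sometimes report something else, mostly with a low value. They report only what shows in the picture. A call takes as long as a camera call.
- finder.look_for(query, camera): "extent" ([left, top, right, bottom] in pixels, round what is visible of it).
- finder.silhouettes(query, camera): "pixels" (384x512 bool, what is visible of it) and "extent" ([left, top, right, bottom] in pixels, round what is visible of it).
- finder.pinpoint(query, camera): "location" ([row, column] in pixels: a listed point, or the origin of a listed thing).
The state is a dict: "t": time; "q": joint angles; "qd": joint speeds; "joint_efforts": joint torques, N m; "eef_pos": TCP position; "ee_rot": TCP orientation; "force": force on the tool from outside, world axes, zero at the start; "moment": the same for the moment, N m; "width": finger opening in m.
Only numpy, scipy, OpenCV 4.12 (cv2) and the standard library are available. Lean on these libraries where they do the work, as an engineer would, in place of code of your own. Each camera call takes 0.05 s, during which the arm holds its last target.

## Working session

There is one attempt and no reset: what is moved stays moved. The work goes in short steps, Python scripts to look and compute and a tool call to move; the robot and the scene stay as the last step left them, time stands still between calls to the robot, and variables do not carry over. Pictures are saved under pics/ and viewed, and the job is handed in when it is done.

Besides the shell and the picture viewer there is one more tool, called after "Emit:" as a command line: name --argument value ..., lists and objects as JSON in quotes. play_rows: Moves the arm, as the interface text tells. Its arguments: {"type":"object","properties":{"steps":{"type":"array"},"newtons":{"type":"number"}},"required":["steps"]}

```bash
mkdir -p pics; ls
python3 - <<'E'
from station import telemetry, optics, finder
import cv2
print(telemetry.get_state())
for n in("side","top"):
    im=optics.grab_frame(n); cv2.imwrite(f"pics/{n}0.png",im[:,:,::-1])
    print(n,optics.calibration(n))
for n in("side","top"):
    for q in("amber_mid","feeler_grip","feeler_tip","mat_top","coater","gap_left","gap_middle","gap_right"):
        print(n,q,[( [round(float(v),1) for v in d["location"]],round(float(d["confidence"]),2)) for d in finder.pinpoint(q,n)[:3]])
E
```

```text
pics
{'t': 0.0, 'q': array([ 1.49507876e+00,  3.59424566e-01,  1.10674520e-02, -3.80585579e-04,
       -1.22411617e+00, -2.88083501e-01]), 'qd': array([-0.00029943,  0.00011355, -0.00060895, -0.00117425,  0.00010081,
       -0.00020297]), 'joint_efforts': array([-4.90927687e-04, -5.82709408e+01,  2.93050164e+01,  6.99723691e+00,
        6.90123779e-03, -1.47625233e-04]), 'eef_pos': array([0.24012138, 0.63064059, 0.40369633]), 'ee_rot': array([ 0.07791797,  1.56908162, -1.85680905]), 'force': array([-0.58254299, -0.30072294, -1.91622393]), 'moment': array([-0.00030531,  0.05035964, -0.02422595]), 'width': 0.08725720269260576}
side {'fx': 432.5779659190021, 'fy': 432.5779659190021, 'cx': 246.33813763577928, 'cy': 186.8981410627896, 'k1': -0.018189617096738837, 'T': array([[ 8.58320277e-01, -2.70237386e-01,  4.36185805e-01,
         8.45204414e-04],
       [-5.13078478e-01, -4.41965479e-01,  7.35810432e-01,
        -8.13607546e-01],
       [-6.06441915e-03, -8.55358563e-01, -5.18000919e-01,
         7.15627978e-01],
       [ 0.00000000e+00,  0.00000000e+00,  0.00000000e+00,
         1.0
[... 470 characters left out ...]
        1.00000000e+00]])}
side amber_mid [([204.2, 227.2], 0.74)]
side feeler_grip [([191.2, 186.7], 0.77)]
side feeler_tip [([173.7, 189.3], 0.56), ([179.1, 166.8], 0.52)]
side mat_top [([244.1, 352.7], 0.7)]
side coater [([208.7, 261.8], 0.76)]
side gap_left [([199.1, 242.6], 0.91)]
side gap_middle [([209.8, 250.9], 0.71)]
side gap_right [([223.4, 251.8], 0.57)]
top amber_mid [([205.8, 256.8], 0.56)]
top feeler_grip [([224.1, 204.6], 0.62)]
top feeler_tip [([230.1, 181.7], 0.76)]
top mat_top [([154.7, 331.7], 0.63)]
top coater [([182.2, 257.0], 0.9)]
top gap_left [([194.7, 247.3], 0.95)]
top gap_middle [([191.8, 258.4], 0.65)]
top gap_right [([193.6, 270.3], 0.93), ([227.5, 181.2], 0.37)]
```

View pics/side0.png

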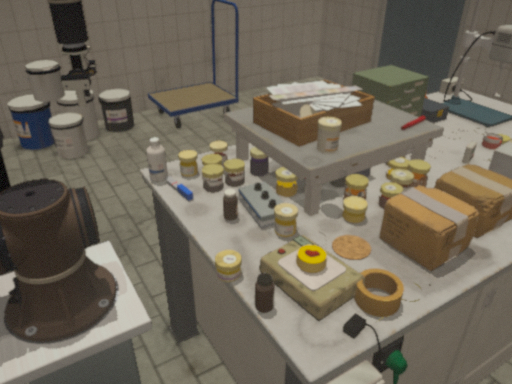

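View pics/top0.png

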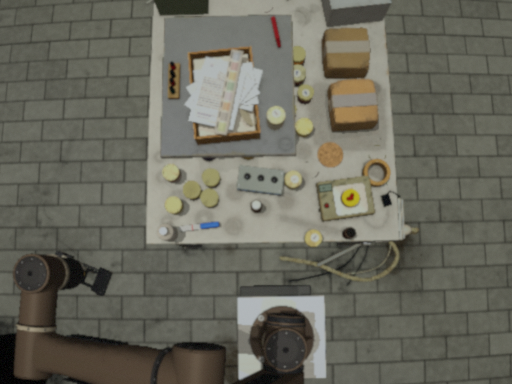

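Run:
```python
import cv2
t=cv2.imread("pics/top0.png")[130:260,150:350]
cv2.imwrite("pics/topc0.png",cv2.resize(t,None,fx=4,fy=4,interpolation=cv2.INTER_CUBIC))
t=cv2.imread("pics/side0.png")[120:270,130:330]
cv2.imwrite("pics/sidec0.png",cv2.resize(t,None,fx=4,fy=4,interpolation=cv2.INTER_CUBIC))
```

```text
(no output)
```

View pics/topc0.png

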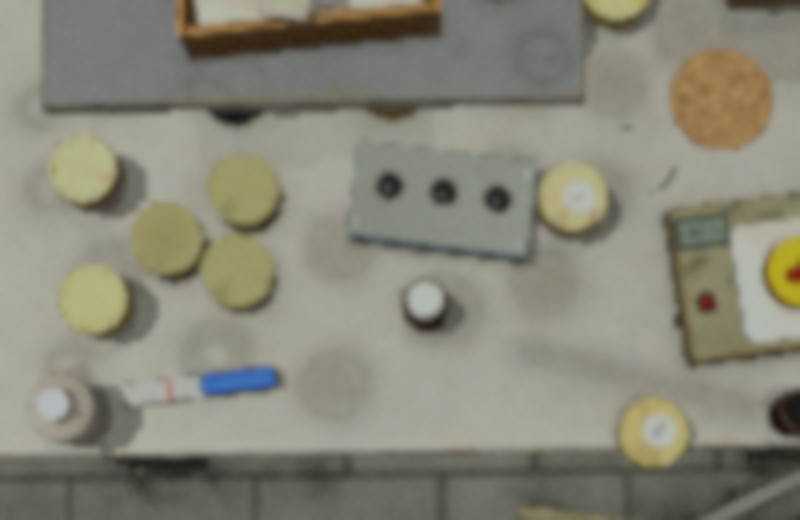

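View pics/sidec0.png

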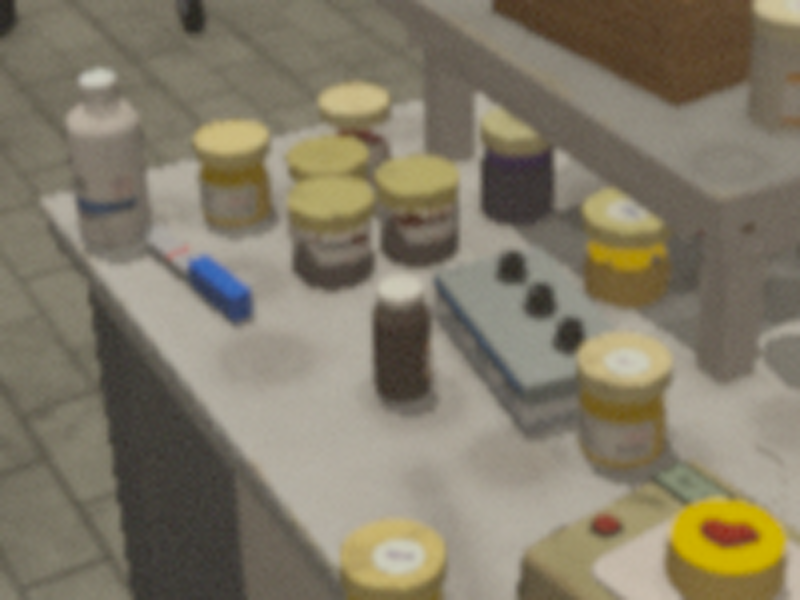

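```bash
cat > h.py <<'E'
import numpy as np, cv2
from station import telemetry, optics, finder
def ray(cam,row,col):
    c=optics.calibration(cam); k=np.array([[c['fx'],0,c['cx']],[0,c['fy'],c['cy']],[0,0,1]])
    p=cv2.undistortPoints(np.array([[[col,row]]],float),k,np.array([c['k1'],0,0,0,0.]))[0,0]
    d=c['T'][:3,:3]@np.array([p[0],p[1],1]); return c['T'][:3,3],d/np.linalg.norm(d)
def plane(cam,row,col,z):
    o,d=ray(cam,row,col); return o+d*(z-o[2])/d[2]
def tri(a,b):
    (o1,d1),(o2,d2)=ray("side",*a),ray("top",*b)
    A=np.stack([d1,-d2],1); s=np.linalg.lstsq(A,o2-o1,rcond=None)[0]
    p,q=o1+s[0]*d1,o2+s[1]*d2; return (p+q)/2,np.linalg.norm(p-q)
def proj(cam,P):
    c=optics.calibration(cam); T=np.linalg.inv(c['T']); k=np.array([[c['fx'],0,c['cx']],[0,c['fy'],c['cy']],[0,0,1]])
    return cv2.projectPoints(np.array([P],float),cv2.Rodrigues(T[:3,:3])[0],T[:3,3],k,np.array([c['k1'],0,0,0,0.]))[0][0,0][::-1]
E
python3 - <<'E'
from h import *
np.set_printoptions(precision=4,suppress=True)
Z=dict(amber_mid=.0425,feeler_grip=.013,feeler_tip=.013,mat_top=.004,coater=0,gap_left=.013,gap_middle=.013,gap_right=.013)
S={}
side=dict(amber_mid=(204.2,227.2),feeler_grip=(191.2,186.7),feeler_tip=(179.1,166.8),mat_top=(244.1,352.7),coater=(208.7,261.8),gap_left=(199.1,242.6),gap_middle=(209.8,250.9),gap_right=(223.4,251.8))
top=dict(amber_mid=(205.8,256.8),feeler_grip=(224.1,204.6),feeler_tip=(230.1,181.7),mat_top=(154.7,331.7),coater=(182.2,257),gap_left=(194.7,247.3),gap_middle=(191.8,258.4),gap_right=(193.6,270.3))
for q,z in Z.items():
    print(q,plane("side",*side[q],z)[:2],plane("top",*top[q],z)[:2],*tri(side[q],top[q]))
# coater top corners from crop (x/4+150, y/4+130)
for nm,(u,v),z in [("FL",(350,238),.041),("FR",(528,260),.041),("BL",(358,140),.041),("BR",(537,160),.041),("cap",(426,300),.085),("mat",(722,98),.004),("handle",(240,381),.026),("hL",(203,384),.026),("hR",(277,379),.026),("tip",(125,394),.015),("line",(169,390),.015),("tall",(53,405),.14),("lowjar",(655,432),.05),("jarc",(574,198),.072),("k1",(389,186),.059),("k2",(443,191),.059),("k3",(498,199),.059)]:
    print(nm,plane("top",v/4+130-.4,u/4+150-.4,z)[:2])
for q in("jar_a","amber_spare","tall_bottle","low_jar","fixed_jar_1","balance_top","shelf_edge"):
    for d in finder.pinpoint(q,"top")[:6]: print(q,d["location"],round(float(d["confidence"]),2),plane("top",*d["location"],0)[:2])
for q in("amber_mid","feeler_grip"):
  for d in finder.silhouettes(q,"top")[:1]: print(q,d["extent"],d["confidence"],d["pixels"].sum(),np.argwhere(d["pixels"]).mean(0))
E
```

```text
amber_mid [0.4733 0.0899] [0.4802 0.0818] [0.4753 0.0836 0.0463] 0.00946323076146861
feeler_grip [0.422  0.2586] [0.4184 0.2757] [0.4237 0.2753 0.0028] 0.00913623951215859
feeler_tip [0.3976 0.3608] [0.3971 0.3607] [0.3973 0.3606 0.0132] 0.00040438857295461045
mat_top [ 0.6888 -0.194 ] [ 0.6771 -0.2052] [ 0.6755 -0.2042  0.0163] 0.0028811675047013315
coater [0.5787 0.0727] [0.5753 0.0801] [ 0.5789  0.0787 -0.0042] 0.006314836787957448
gap_left [0.5467 0.1297] [0.5262 0.1167] [0.5301 0.1137 0.0261] 0.012918184633544588
gap_middle [0.5383 0.0682] [0.5366 0.0753] [0.5394 0.0743 0.0086] 0.004626633822134061
gap_right [0.5058 0.0102] [0.5292 0.0311] [ 0.5269  0.0332 -0.0079] 0.012082045224801484
FL [0.5432 0.1533]
FR [ 0.5206 -0.0096]
BL [0.635  0.1454]
BR [ 0.6139 -0.0198]
cap [0.479  0.0841]
mat [ 0.6795 -0.1992]
handle [0.4142 0.2558]
hL [0.4119 0.2899]
hR [0.4157 0.2219]
tip [0.4044 0.3636]
line [0.4077 0.3227]
tall [0.3846 0.4062]
lowjar [ 0.3607 -0.1207]
jarc [ 0.572  -0.0509]
k1 [0.5878 0.1167]
k2 [0.5825 0.0675]
k3 [0.5744 0.0175]
jar_a [175.1, 175.4] 0.73 [0.607  0.3887]
jar_a [204.6, 175.2] 0.69 [0.4943 0.3881]
jar_a [181.8, 293.6] 0.68 [ 0.575  -0.0577]
jar_a [222.0, 207.5] 0.33 [0.4274 0.2663]
amber_spare [229.9, 349.5] 0.46 [ 0.3903 -0.2625]
amber_spare [190.6, 255.3] 0.33 [0.5433 0.0869]
tall_bottle [234.1, 171.1] 0.85 [0.3836 0.4024]
low_jar [235.5, 309.8] 0.77 [ 0.3719 -0.1132]
balance_top [232.2, 348.6] 0.72 [ 0.3818 -0.2588]
shelf_edge [157.0, 229.8] 0.7 [0.6739 0.1821]
shelf_edge [181.9, 292.8] 0.55 [ 0.5746 -0.0547]
amber_mid [250.2, 198.7, 264.1, 210.3] 0.56 131 [205.8702 255.458 ]
```

Run:
```python
from h import *
np.set_printoptions(precision=4,suppress=True)
for nm,(u,v),z in [("jA",(85,171),.072),("jB",(94,300),.072),("f1",(168,240),.07),("f2",(245,190),.07),("f3",(238,272),.07),("shelfR",(583,101),.173),("shelfL",(46,106),.173),("cup",(804,271),.155),("balFL",(690,360),.06),("balBL",(667,215),.06)]:
    print(nm,plane("top",v/4+130-.4,u/4+150-.4,z)[:2])
# overlay
def rz(a): c,s=np.cos(a),np.sin(a); return np.array([[c,-s,0],[s,c,0],[0,0,1]])
Rc=rz(np.radians(-7.65)); C=np.array([.5782,.0673,0])
Rf=rz(np.radians(94.5)); F=np.array([.414,.2555,0])
def box(R,o,x0,x1,y0,y1,z0,z1):
    P=[o+R@np.array([x,y,z]) for z in(z0,z1) for x,y in((x0,y0),(x1,y0),(x1,y1),(x0,y1))]
    E=[(0,1),(1,2),(2,3),(3,0),(4,5),(5,6),(6,7),(7,4),(0,4),(1,5),(2,6),(3,7)]
    return [(P[a],P[b]) for a,b in E]
L=[]
L+=[(e,(0,255,0)) for e in box(Rc,C,-.046,.046,-.084,.084,0,.041)]
for y in(-.05,0,.05): L+=[(e,(0,255,255)) for e in box(Rc,C,-.046,-.046,y-.018,y+.018,.009,.021)]
L+=[(e,(0,255,0)) for e in box(Rf,F,-.035,.035,-.01,.01,0,.026)]
L+=[(e,(255,0,255)) for e in box(Rf,F,.035,.115,-.01,.01,.011,.015)]
def circ(c,r,z,n=24):
    a=np.linspace(0,2*np.pi,n+1); p=[np.array([c[0]+r*np.cos(t),c[1]+r*np.sin(t),z]) for t in a]; return list(zip(p[:-1],p[1:]))
for c,r,z in [((.479,.084),.016,.085),((.479,.084),.021,0),((.6795,-.1992),.05,.004)]: L+=[(e,(0,0,255)) for e in circ(c,r,z)]
for cam,(r0,r1,c0,c1) in dict(top=(130,260,150,350),side=(150,270,150,400)).items():
    im=cv2.imread(f"pics/{cam}0.png"); s=4 if cam=="top" else 3.2
    t=cv2.resize(im[r0:r1,c0:c1],None,fx=s,fy=s,interpolation=cv2.INTER_CUBIC)
    for (a,b),col in L:
        pa,pb=[(proj(cam,p)-[r0,c0]+.5)*s for p in(a,b)]
        cv2.line(t,(int(pa[1]),int(pa[0])),(int(pb[1]),int(pb[0])),col,1)
    cv2.imwrite(f"pics/ov_{cam}.png",t)
```

```text
jA [0.6033 0.3933]
jB [0.4846 0.3834]
f1 [0.5388 0.3169]
f2 [0.5838 0.2471]
f3 [0.5087 0.2533]
shelfR [ 0.638  -0.0535]
shelfL [0.6406 0.41  ]
cup [ 0.4903 -0.242 ]
balFL [ 0.4245 -0.1531]
balBL [ 0.5574 -0.1363]
```

View pics/ov_top.png

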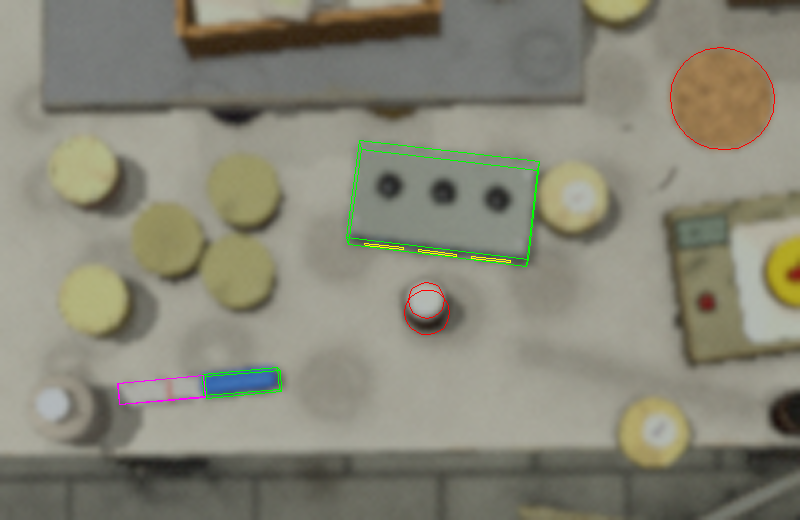

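View pics/ov_side.png

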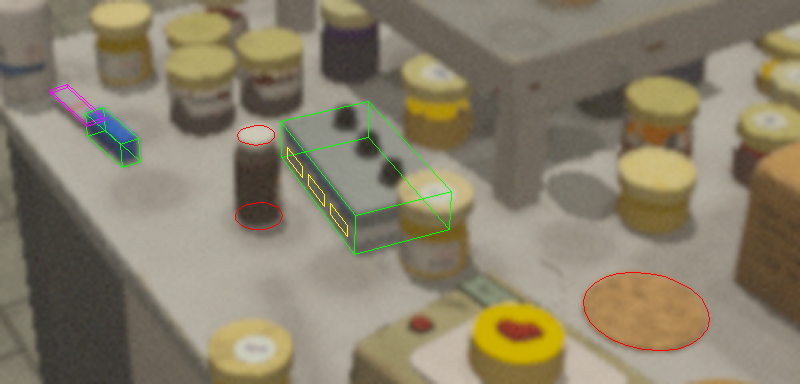

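Run:
```python
import cv2
t=cv2.imread("pics/top0.png")[230:384,0:340]
cv2.imwrite("pics/topc1.png",cv2.resize(t,None,fx=2.3,fy=2.3,interpolation=cv2.INTER_CUBIC))
```

```text
(no output)
```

View pics/topc1.png

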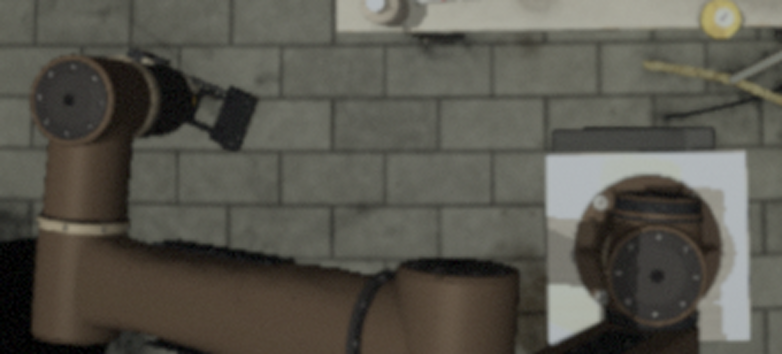

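Run:
```python
from h import *
np.set_printoptions(precision=4,suppress=True)
print("shelfjar",plane("top",115,276,.26)[:2],"crate FR",plane("top",138,259,.23)[:2],"FL",plane("top",142,195,.23)[:2])
print("wrist2",plane("top",230+100/2.3,70/2.3,.53), "wrist1",plane("top",230+280/2.3,80/2.3,.53))
```

```text
shelfjar [0.7537 0.0137] crate FR [0.6839 0.0709] FL [0.6734 0.2851]
wrist2 [0.2393 0.6945 0.53  ] wrist1 [0.03   0.6787 0.53  ]
```

Emit:
play_rows --steps '[{"ax":-0.87,"gripper":1},{"ax":-0.87},{"ax":-0.87},{"ax":-0.87},{"tz":1,"ty":0.4},{"tz":1,"ty":0.4},{"tz":1,"ty":0.4},{"tz":1,"ty":0.4},{"tz":1,"ty":0.4},{"tz":1,"ty":0.4},{"tz":1,"ty":0.4},{"tz":1,"ty":0.4},{"tz":1,"ty":0.4},{"tz":1,"ty":0.4},{"tz":1,"ty":0.4},{"tz":1,"ty":0.4},{"tz":1,"ty":0.4},{"tz":1,"ty":0.4},{"tz":1,"ty":0.4},{"tz":1,"ty":0.4}]' --newtons 30

```text
invalid input
```

```bash
cat >> h.py <<'E'
from scipy.spatial.transform import Rotation as Ro
def pose():
    s=telemetry.get_state(); r,p,y=s['ee_rot']; R=Ro.from_euler('xyz',[r,p,y]).as_matrix()
    return s,np.array(s['eef_pos']),R
def go(grasp,phi=None,d=.159):
    """deltas (tool units) to bring grasp point to world point, tool down with phi deg; rotation assumed first"""
    s,p,R=pose(); g=p+R[:,0]*d
    cur=np.degrees(np.arctan2(R[1,2],R[0,2]))
    if phi is None: phi=cur
    Rt=Ro.from_euler('z',phi,degrees=True).as_matrix()@Ro.from_euler('y',90,degrees=True).as_matrix()
    rv=Ro.from_matrix(R.T@Rt).as_rotvec(degrees=True)/6
    tcp=np.array(grasp)-Rt[:,0]*d
    print("t",round(s['t'],2),"grasp",g.round(4),"phi",cur.round(2),"down err",np.degrees(np.arccos(-R[2,0])).round(2),"F",np.round(s['force'],1),"M",np.round(s['moment'],2),"w",round(s['width'],4),"q",np.round(s['q'],2))
    print("rot units",rv.round(2),"shift units(after rot)",(Rt.T@(tcp-p)/.025).round(2))
E
python3 -c "
from h import *
go([.479,.084,.2],-90)"
```

```text
t 1.35 grasp [0.2402 0.6308 0.2456] phi -110.85 down err 0.0 F [-0.  -0.5  0.2] M [-0.03  0.04 -0.02] w 0.0873 q [ 1.5   0.36  0.01  0.   -1.22 -0.29]
rot units [-3.47  0.   -0.  ] shift units(after rot) [ 1.83  9.55 21.87]
```

Emit:
play_rows --steps '[{"gripper":1,"tx":0,"ty":0,"tz":0,"ax":-0.87,"ay":0,"az":0},{"gripper":1,"tx":0,"ty":0,"tz":0,"ax":-0.87,"ay":0,"az":0},{"gripper":1,"tx":0,"ty":0,"tz":0,"ax":-0.87,"ay":0,"az":0},{"gripper":1,"tx":0,"ty":0,"tz":0,"ax":-0.87,"ay":0,"az":0},{"gripper":1,"tx":0,"ty":0.4,"tz":1,"ax":0,"ay":0,"az":0},{"gripper":1,"tx":0,"ty":0.4,"tz":1,"ax":0,"ay":0,"az":0},{"gripper":1,"tx":0,"ty":0.4,"tz":1,"ax":0,"ay":0,"az":0},{"gripper":1,"tx":0,"ty":0.4,"tz":1,"ax":0,"ay":0,"az":0},{"gripper":1,"tx":0,"ty":0.4,"tz":1,"ax":0,"ay":0,"az":0},{"gripper":1,"tx":0,"ty":0.4,"tz":1,"ax":0,"ay":0,"az":0},{"gripper":1,"tx":0,"ty":0.4,"tz":1,"ax":0,"ay":0,"az":0},{"gripper":1,"tx":0,"ty":0.4,"tz":1,"ax":0,"ay":0,"az":0},{"gripper":1,"tx":0,"ty":0.4,"tz":1,"ax":0,"ay":0,"az":0},{"gripper":1,"tx":0,"ty":0.4,"tz":1,"ax":0,"ay":0,"az":0},{"gripper":1,"tx":0,"ty":0.4,"tz":1,"ax":0,"ay":0,"az":0},{"gripper":1,"tx":0,"ty":0.4,"tz":1,"ax":0,"ay":0,"az":0}]' --newtons 30

```text
t: 2.68
eef_pos: [0.3606, 0.3296, 0.4049]
ee_rot: [2.639, 1.57, 1.069]
force: [0.5, 0.1, 0.6]
width: 0.0879
```

```bash
python3 -c "
from h import *
go([.479,.084,.2],-90)"
```

```text
t 2.68 grasp [0.3607 0.3296 0.2459] phi -89.95 down err 0.04 F [0.5 0.1 0.6] M [-0.04 -0.06  0.03] w 0.0879 q [ 1.14  0.05 -0.39  0.   -1.14  0.43]
rot units [ 0.01 -0.01 -0.  ] shift units(after rot) [1.84 4.74 9.82]
```

Emit:
play_rows --steps '[{"gripper":1,"tx":0.18,"ty":0.475,"tz":0.98,"ax":0,"ay":0,"az":0},{"gripper":1,"tx":0.18,"ty":0.475,"tz":0.98,"ax":0,"ay":0,"az":0},{"gripper":1,"tx":0.18,"ty":0.475,"tz":0.98,"ax":0,"ay":0,"az":0},{"gripper":1,"tx":0.18,"ty":0.475,"tz":0.98,"ax":0,"ay":0,"az":0},{"gripper":1,"tx":0.18,"ty":0.475,"tz":0.98,"ax":0,"ay":0,"az":0},{"gripper":1,"tx":0.18,"ty":0.475,"tz":0.98,"ax":0,"ay":0,"az":0},{"gripper":1,"tx":0.18,"ty":0.475,"tz":0.98,"ax":0,"ay":0,"az":0},{"gripper":1,"tx":0.18,"ty":0.475,"tz":0.98,"ax":0,"ay":0,"az":0},{"gripper":1,"tx":0.18,"ty":0.475,"tz":0.98,"ax":0,"ay":0,"az":0},{"gripper":1,"tx":0.18,"ty":0.475,"tz":0.98,"ax":0,"ay":0,"az":0},{"gripper":1,"tx":0.4,"ty":0,"tz":0,"ax":0,"ay":0,"az":0},{"gripper":1,"tx":0.8,"ty":0,"tz":0,"ax":0,"ay":0,"az":0},{"gripper":1,"tx":0.8,"ty":0,"tz":0,"ax":0,"ay":0,"az":0}]' --newtons 30

```text
t: 3.77
eef_pos: [0.4796, 0.0855, 0.3096]
ee_rot: [2.128, 1.569, 0.556]
force: [-0.9, 0.1, -1.2]
width: 0.0873
```

```bash
python3 -c "
from h import *
go([.479,.084,.055],-90)
for n in('side','top'):
    im=optics.grab_frame(n); cv2.imwrite(f'pics/{n}1.png',cv2.resize(im[120:270,150:350,::-1],None,fx=4,fy=4,interpolation=cv2.INTER_CUBIC))"
```

```text
t 3.77 grasp [0.4799 0.0857 0.1506] phi -90.05 down err 0.13 F [-0.9  0.1 -1.2] M [-0.06  0.02  0.04] w 0.0873 q [ 0.58  0.14 -0.53  0.   -0.91  0.99]
rot units [-0.01 -0.01 -0.02] shift units(after rot) [ 3.82 -0.02  0.06]
```

View pics/side1.png

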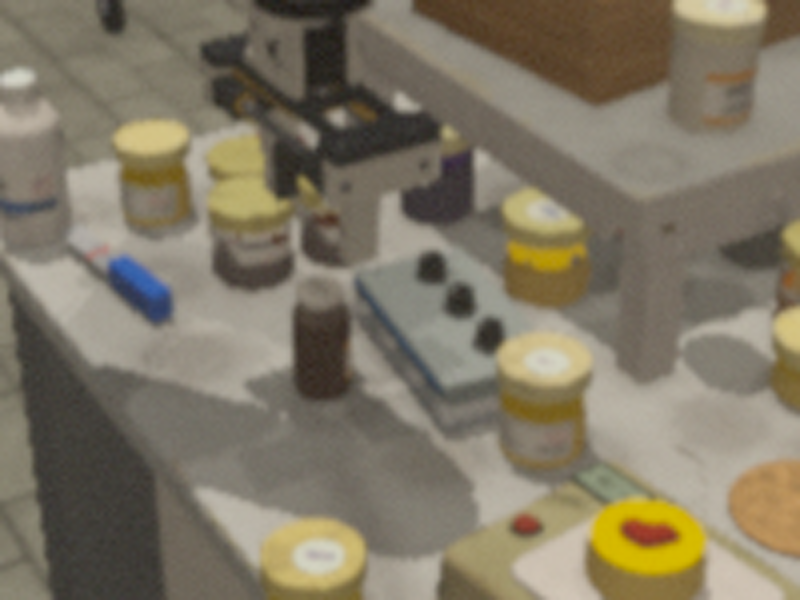

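The side view shows the gripper centred above the bottle (bottle at crop 322,340), fingers astride. I'll descend and grip.

Emit:
play_rows --steps '[{"gripper":1,"tx":0.8,"ty":0,"tz":0,"ax":0,"ay":0,"az":0},{"gripper":1,"tx":0.8,"ty":0,"tz":0,"ax":0,"ay":0,"az":0},{"gripper":1,"tx":0.8,"ty":0,"tz":0,"ax":0,"ay":0,"az":0},{"gripper":1,"tx":0.7,"ty":0,"tz":0,"ax":0,"ay":0,"az":0},{"gripper":1,"tx":0.5,"ty":0,"tz":0,"ax":0,"ay":0,"az":0},{"gripper":1,"tx":0.2,"ty":0,"tz":0,"ax":0,"ay":0,"az":0},{"gripper":0.7,"tx":0,"ty":0,"tz":0,"ax":0,"ay":0,"az":0},{"gripper":0.6,"tx":0,"ty":0,"tz":0,"ax":0,"ay":0,"az":0},{"gripper":0.54,"tx":0,"ty":0,"tz":0,"ax":0,"ay":0,"az":0},{"gripper":0.5,"tx":0,"ty":0,"tz":0,"ax":0,"ay":0,"az":0},{"gripper":0.4,"tx":0,"ty":0,"tz":0,"ax":0,"ay":0,"az":0},{"gripper":0.3,"tx":0,"ty":0,"tz":0,"ax":0,"ay":0,"az":0},{"gripper":0.3,"tx":0,"ty":0,"tz":0,"ax":0,"ay":0,"az":0},{"gripper":0.3,"tx":0,"ty":0,"tz":0,"ax":0,"ay":0,"az":0},{"gripper":0.3,"tx":0,"ty":0,"tz":0,"ax":0,"ay":0,"az":0},{"gripper":0.3,"tx":0,"ty":0,"tz":0,"ax":0,"ay":0,"az":0}]' --newtons 20

```text
t: 5.2
eef_pos: [0.4794, 0.0859, 0.2149]
ee_rot: [1.419, 1.571, -0.151]
force: [0.5, -0.5, 3.7]
width: 0.0411
```

```bash
python3 -c "
from h import *
go([.674,-.200,.175],-90)"
```

```text
t 5.2 grasp [0.4794 0.0859 0.0559] phi -89.96 down err 0.01 F [ 0.5 -0.5  3.7] M [-0.26  0.08  0.  ] w 0.0411 q [ 0.58  0.27 -0.63  0.   -0.67  0.99]
rot units [ 0.01  0.   -0.  ] shift units(after rot) [-4.77  7.78 11.44]
```

Emit:
play_rows --steps '[{"gripper":0.3,"tx":-0.2,"ty":0,"tz":0,"ax":0,"ay":0,"az":0},{"gripper":0.3,"tx":-0.5,"ty":0,"tz":0,"ax":0,"ay":0,"az":0},{"gripper":0.3,"tx":-0.7,"ty":0,"tz":0,"ax":0,"ay":0,"az":0},{"gripper":0.3,"tx":-0.9,"ty":0,"tz":0,"ax":0,"ay":0,"az":0},{"gripper":0.3,"tx":-0.9,"ty":0,"tz":0,"ax":0,"ay":0,"az":0},{"gripper":0.3,"tx":-0.8,"ty":0,"tz":0,"ax":0,"ay":0,"az":0},{"gripper":0.3,"tx":-0.5,"ty":0,"tz":0,"ax":0,"ay":0,"az":0},{"gripper":0.3,"tx":-0.27,"ty":0,"tz":0,"ax":0,"ay":0,"az":0},{"gripper":0.3,"tx":0,"ty":0,"tz":0,"ax":0,"ay":0,"az":0}]'

```text
t: 5.95
eef_pos: [0.4794, 0.0861, 0.3353]
ee_rot: [2.133, 1.568, 0.562]
force: [1.3, -0.7, -1.1]
width: 0.0406
```

```bash
python3 -c "
from h import *
go([.674,-.200,.175],-90)"
```

```text
t 5.95 grasp [0.4798 0.0863 0.1763] phi -89.96 down err 0.15 F [ 1.3 -0.7 -1.1] M [-0.04 -0.05  0.03] w 0.0406 q [ 0.58  0.11 -0.49  0.   -0.97  0.99]
rot units [ 0.01 -0.01 -0.02] shift units(after rot) [ 0.05  7.78 11.44]
```

Emit:
play_rows --steps '[{"gripper":0.3,"tx":0,"ty":0.2,"tz":0.3,"ax":0,"ay":0,"az":0},{"gripper":0.3,"tx":0,"ty":0.4,"tz":0.6,"ax":0,"ay":0,"az":0},{"gripper":0.3,"tx":0,"ty":0.6,"tz":0.9,"ax":0,"ay":0,"az":0},{"gripper":0.3,"tx":0,"ty":0.6,"tz":0.9,"ax":0,"ay":0,"az":0},{"gripper":0.3,"tx":0,"ty":0.6,"tz":0.9,"ax":0,"ay":0,"az":0},{"gripper":0.3,"tx":0,"ty":0.6,"tz":0.9,"ax":0,"ay":0,"az":0},{"gripper":0.3,"tx":0,"ty":0.6,"tz":0.9,"ax":0,"ay":0,"az":0},{"gripper":0.3,"tx":0,"ty":0.6,"tz":0.9,"ax":0,"ay":0,"az":0},{"gripper":0.3,"tx":0,"ty":0.6,"tz":0.9,"ax":0,"ay":0,"az":0},{"gripper":0.3,"tx":0,"ty":0.6,"tz":0.9,"ax":0,"ay":0,"az":0},{"gripper":0.3,"tx":0,"ty":0.6,"tz":0.9,"ax":0,"ay":0,"az":0},{"gripper":0.3,"tx":0,"ty":0.6,"tz":0.9,"ax":0,"ay":0,"az":0},{"gripper":0.3,"tx":0,"ty":0.6,"tz":0.9,"ax":0,"ay":0,"az":0},{"gripper":0.3,"tx":0,"ty":0.4,"tz":0.5,"ax":0,"ay":0,"az":0},{"gripper":0.3,"tx":0,"ty":0.18,"tz":0.14,"ax":0,"ay":0,"az":0},{"gripper":0.3,"tx":0,"ty":0,"tz":0,"ax":0,"ay":0,"az":0}]'

```text
t: 7.28
eef_pos: [0.6743, -0.2014, 0.3312]
ee_rot: [-1.646, 1.567, 3.065]
force: [-0.4, 0.1, -2.0]
width: 0.0409
```

```bash
python3 -c "
from h import *
go([.674,-.200,.061],-90)
for n in('side','top'):
    im=optics.grab_frame(n); c=240 if n=='side' else 200
    cv2.imwrite(f'pics/{n}2.png',cv2.resize(im[90:290,c:c+260,::-1],None,fx=3,fy=3,interpolation=cv2.INTER_CUBIC))"
```

```text
t 7.28 grasp [ 0.6737 -0.2014  0.1722] phi -90.07 down err 0.2 F [-0.4  0.1 -2. ] M [-0.03 -0.07 -0.02] w 0.0409 q [-0.01  0.45 -0.01 -0.   -1.11  1.58]
rot units [-0.01 -0.    0.03] shift units(after rot) [ 4.45 -0.01 -0.06]
```

View pics/side2.png

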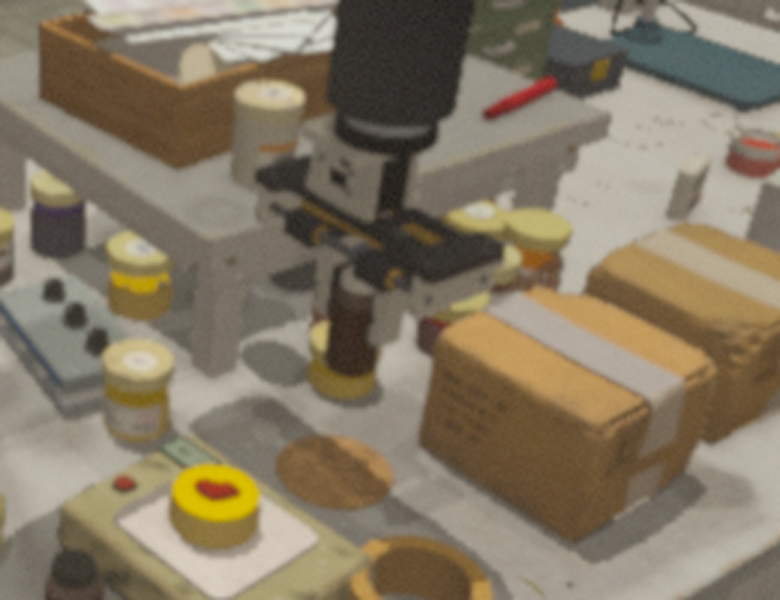

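View pics/top2.png

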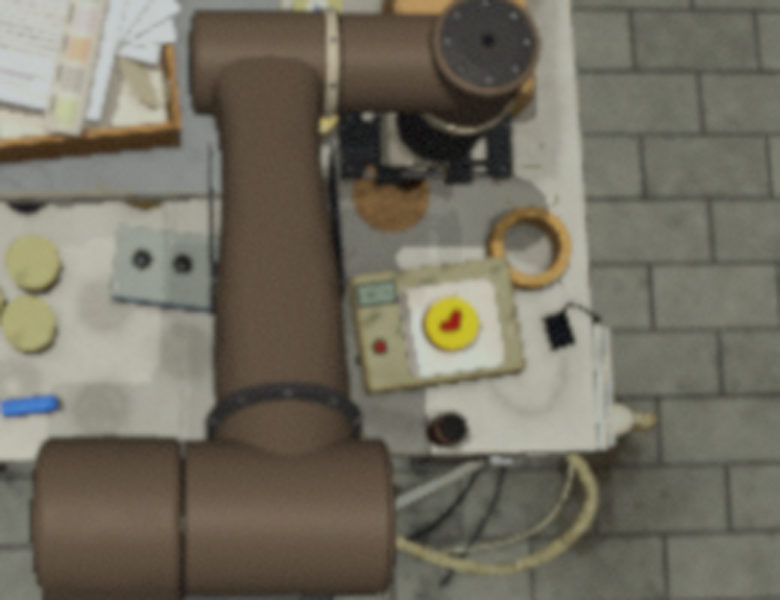

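The bottle hangs upright in the gripper above the mat (side crop: bottle 355,330; mat 335,470), with the cup, carton and shelf clear.

Emit:
play_rows --steps '[{"gripper":0.3,"tx":0.4,"ty":0,"tz":0,"ax":0,"ay":0,"az":0},{"gripper":0.3,"tx":0.8,"ty":0,"tz":0,"ax":0,"ay":0,"az":0},{"gripper":0.3,"tx":0.8,"ty":0,"tz":0,"ax":0,"ay":0,"az":0},{"gripper":0.3,"tx":0.8,"ty":0,"tz":0,"ax":0,"ay":0,"az":0},{"gripper":0.3,"tx":0.7,"ty":0,"tz":0,"ax":0,"ay":0,"az":0},{"gripper":0.3,"tx":0.4,"ty":0,"tz":0,"ax":0,"ay":0,"az":0},{"gripper":0.3,"tx":0.2,"ty":0,"tz":0,"ax":0,"ay":0,"az":0},{"gripper":0.3,"tx":0,"ty":0,"tz":0,"ax":0,"ay":0,"az":0},{"gripper":0.3,"tx":0,"ty":0,"tz":0,"ax":0,"ay":0,"az":0},{"gripper":0.3,"tx":0,"ty":0,"tz":0,"ax":0,"ay":0,"az":0}]'

```text
t: 8.22
eef_pos: [0.6744, -0.1998, 0.2328]
ee_rot: [1.422, 1.569, -0.147]
force: [-0.5, -0.7, -1.2]
width: 0.0411
```

```bash
python3 -c "
from h import *
go([.674,-.200,.0599],-90)"
```

```text
t 8.22 grasp [ 0.6748 -0.1998  0.0738] phi -89.94 down err 0.12 F [-0.5 -0.7 -1.2] M [-0.05 -0.02 -0.06] w 0.0411 q [-0.01  0.54 -0.12  0.   -0.91  1.58]
rot units [ 0.01  0.   -0.02] shift units(after rot) [ 0.55 -0.02  0.01]
```

Emit:
play_rows --steps '[{"gripper":0.3,"tx":0.16,"ty":0,"tz":0,"ax":0,"ay":0,"az":0},{"gripper":0.3,"tx":0.16,"ty":0,"tz":0,"ax":0,"ay":0,"az":0},{"gripper":0.3,"tx":0.08,"ty":0,"tz":0,"ax":0,"ay":0,"az":0},{"gripper":0.3,"tx":0.06,"ty":0,"tz":0,"ax":0,"ay":0,"az":0},{"gripper":0.3,"tx":0.04,"ty":0,"tz":0,"ax":0,"ay":0,"az":0},{"gripper":0.3,"tx":0,"ty":0,"tz":0,"ax":0,"ay":0,"az":0},{"gripper":0.3,"tx":0,"ty":0,"tz":0,"ax":0,"ay":0,"az":0}]'

```text
t: 8.8
eef_pos: [0.674, -0.2, 0.219]
ee_rot: [1.313, 1.571, -0.257]
force: [-0.4, -0.2, 0.6]
width: 0.0406
```

```bash
python3 -c "
from h import *
go([.674,-.200,.0599],-90)"
```

```text
t 8.8 grasp [ 0.6741 -0.2     0.06  ] phi -89.96 down err 0.01 F [-0.4 -0.2  0.6] M [-0.05  0.14  0.07] w 0.0406 q [-0.01  0.55 -0.13  0.   -0.89  1.58]
rot units [ 0.01  0.   -0.  ] shift units(after rot) [ 0. -0.  0.]
```

Emit:
play_rows --steps '[{"gripper":0.3,"tx":0.03,"ty":0,"tz":0,"ax":0,"ay":0,"az":0},{"gripper":0.3,"tx":0,"ty":0,"tz":0,"ax":0,"ay":0,"az":0},{"gripper":0.3,"tx":0,"ty":0,"tz":0,"ax":0,"ay":0,"az":0}]'

```text
t: 9.05
eef_pos: [0.6741, -0.2, 0.2189]
ee_rot: [1.203, 1.57, -0.367]
force: [-2.0, 1.1, 5.2]
width: 0.0408
```

```bash
python3 -c "
from h import *
go([.674,-.200,.0599],-90)"
```

```text
t 9.05 grasp [ 0.6742 -0.2     0.0599] phi -89.95 down err 0.04 F [-2.   1.1  5.2] M [0.29 0.74 0.04] w 0.0408 q [-0.01  0.55 -0.13  0.   -0.89  1.58]
rot units [ 0.01  0.   -0.01] shift units(after rot) [ 0. -0.  0.]
```

Emit:
play_rows --steps '[{"gripper":0.5,"tx":0,"ty":0,"tz":0,"ax":0,"ay":0,"az":0},{"gripper":0.52,"tx":0,"ty":0,"tz":0,"ax":0,"ay":0,"az":0},{"gripper":0.56,"tx":0,"ty":0,"tz":0,"ax":0,"ay":0,"az":0},{"gripper":0.65,"tx":0,"ty":0,"tz":0,"ax":0,"ay":0,"az":0},{"gripper":0.8,"tx":0,"ty":0,"tz":0,"ax":0,"ay":0,"az":0},{"gripper":0.95,"tx":0,"ty":0,"tz":0,"ax":0,"ay":0,"az":0},{"gripper":1,"tx":0,"ty":0,"tz":0,"ax":0,"ay":0,"az":0},{"gripper":1,"tx":0,"ty":0,"tz":0,"ax":0,"ay":0,"az":0},{"gripper":1,"tx":-0.2,"ty":0,"tz":0,"ax":0,"ay":0,"az":0},{"gripper":1,"tx":-0.6,"ty":0,"tz":0,"ax":0,"ay":0,"az":0},{"gripper":1,"tx":-1,"ty":0,"tz":0,"ax":0,"ay":0,"az":0},{"gripper":1,"tx":-1,"ty":0,"tz":0,"ax":0,"ay":0,"az":0},{"gripper":1,"tx":-1,"ty":0,"tz":0,"ax":0,"ay":0,"az":0},{"gripper":1,"tx":-1,"ty":0,"tz":0,"ax":0,"ay":0,"az":0},{"gripper":1,"tx":-1,"ty":0,"tz":0,"ax":0,"ay":0,"az":0}]'

```text
t: 10.3
eef_pos: [0.6737, -0.1999, 0.365]
ee_rot: [1.441, 1.57, -0.129]
force: [0.3, -0.2, 0.0]
width: 0.0879
```

```bash
python3 -c "
from h import *
go([.414,.253,.20],4.5)
for n in('side',):
    im=optics.grab_frame(n); c=240 if n=='side' else 200
    cv2.imwrite(f'pics/{n}3.png',cv2.resize(im[90:290,c:c+260,::-1],None,fx=3,fy=3,interpolation=cv2.INTER_CUBIC))"
```

```text
t 10.3 grasp [ 0.6738 -0.1999  0.206 ] phi -89.96 down err 0.03 F [ 0.3 -0.2  0. ] M [-0.11 -0.07  0.03] w 0.0879 q [-0.01  0.43  0.03  0.   -1.17  1.58]
rot units [-15.74   0.    -0.  ] shift units(after rot) [ 0.24 18.88 -8.94]
```

View pics/side3.png

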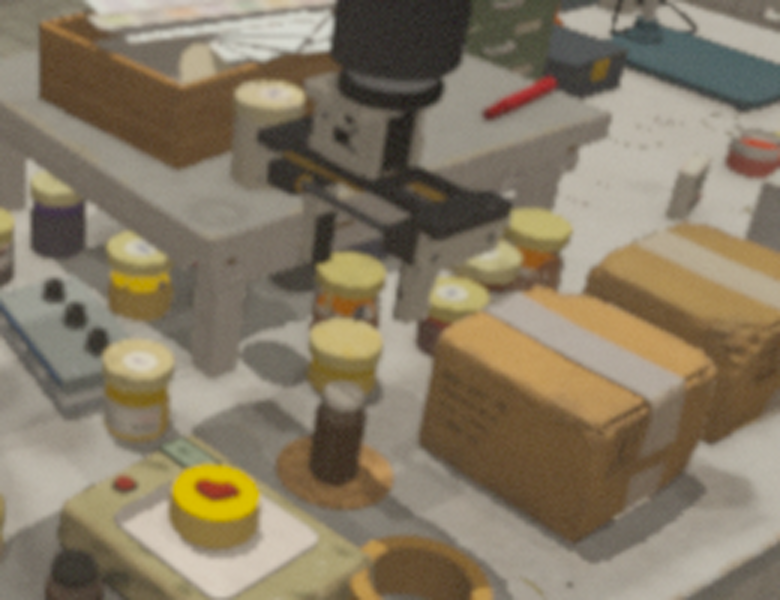

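The bottle stands upright in the middle of the mat (crop 337,440 on mat 335,470). Now to the feeler.

Emit:
play_rows --steps '[{"gripper":1,"tx":-0.4,"ty":-0.55,"tz":-0.3,"ax":0,"ay":0,"az":0},{"gripper":1,"tx":-0.4,"ty":-0.55,"tz":-0.9,"ax":0,"ay":0,"az":0},{"gripper":1,"tx":0,"ty":-0.55,"tz":-1,"ax":0,"ay":0,"az":0},{"gripper":1,"tx":0,"ty":-0.55,"tz":-1,"ax":0,"ay":0,"az":0},{"gripper":1,"tx":0,"ty":-0.55,"tz":-1,"ax":0,"ay":0,"az":0},{"gripper":1,"tx":0,"ty":-0.55,"tz":-1,"ax":0,"ay":0,"az":0},{"gripper":1,"tx":0,"ty":-0.55,"tz":-1,"ax":0,"ay":0,"az":0},{"gripper":1,"tx":0,"ty":-0.55,"tz":-1,"ax":0,"ay":0,"az":0},{"gripper":1,"tx":0,"ty":-0.55,"tz":-1,"ax":0,"ay":0,"az":0},{"gripper":1,"tx":0,"ty":-0.55,"tz":-1,"ax":0,"ay":0,"az":0},{"gripper":1,"tx":0,"ty":-0.55,"tz":-1,"ax":0,"ay":0,"az":0},{"gripper":1,"tx":0,"ty":-0.55,"tz":-1,"ax":0,"ay":0,"az":0},{"gripper":1,"tx":0,"ty":-0.55,"tz":-1,"ax":0,"ay":0,"az":0},{"gripper":1,"tx":0,"ty":-0.55,"tz":-1,"ax":0,"ay":0,"az":0},{"gripper":1,"tx":0,"ty":-0.55,"tz":-1,"ax":0,"ay":0,"az":0},{"gripper":1,"tx":0,"ty":-0.55,"tz":-1,"ax":0,"ay":0,"az":0},{"gripper":1,"tx":0,"ty":-0.55,"tz":-1,"ax":0,"ay":0,"az":0},{"gripper":1,"tx":0,"ty":-0.55,"tz":-1,"ax":0,"ay":0,"az":0},{"gripper":1,"tx":0,"ty":-0.5,"tz":-0.9,"ax":0,"ay":0,"az":0}]'

```text
t: 11.93
eef_pos: [0.4126, 0.2535, 0.3837]
ee_rot: [2.527, 1.57, 0.957]
force: [0.5, 0.5, -0.2]
width: 0.0874
```

Emit:
play_rows --steps '[{"gripper":0.72,"tx":0,"ty":0,"tz":0,"ax":-0.98,"ay":0,"az":0},{"gripper":0.72,"tx":0,"ty":0,"tz":0,"ax":-0.98,"ay":0,"az":0},{"gripper":0.72,"tx":0,"ty":0,"tz":0,"ax":-0.98,"ay":0,"az":0},{"gripper":0.72,"tx":0,"ty":0,"tz":0,"ax":-0.98,"ay":0,"az":0},{"gripper":0.72,"tx":0,"ty":0,"tz":0,"ax":-0.98,"ay":0,"az":0},{"gripper":0.72,"tx":0,"ty":0,"tz":0,"ax":-0.98,"ay":0,"az":0},{"gripper":0.72,"tx":0,"ty":0,"tz":0,"ax":-0.98,"ay":0,"az":0},{"gripper":0.72,"tx":0,"ty":0,"tz":0,"ax":-0.98,"ay":0,"az":0},{"gripper":0.72,"tx":0,"ty":0,"tz":0,"ax":-0.98,"ay":0,"az":0},{"gripper":0.72,"tx":0,"ty":0,"tz":0,"ax":-0.98,"ay":0,"az":0},{"gripper":0.72,"tx":0,"ty":0,"tz":0,"ax":-0.98,"ay":0,"az":0},{"gripper":0.72,"tx":0,"ty":0,"tz":0,"ax":-0.98,"ay":0,"az":0},{"gripper":0.72,"tx":0,"ty":0,"tz":0,"ax":-0.98,"ay":0,"az":0},{"gripper":0.72,"tx":0,"ty":0,"tz":0,"ax":-0.98,"ay":0,"az":0},{"gripper":0.72,"tx":0,"ty":0,"tz":0,"ax":-0.98,"ay":0,"az":0},{"gripper":0.72,"tx":0,"ty":0,"tz":0,"ax":-0.98,"ay":0,"az":0},{"gripper":0.72,"tx":0,"ty":0,"tz":0,"ax":0,"ay":0,"az":0}]'

```text
t: 13.35
eef_pos: [0.4136, 0.2523, 0.3835]
ee_rot: [0.876, 1.57, 0.952]
force: [-0.4, -0.7, -0.6]
width: 0.063
```

```bash
python3 -c "
from h import *
go([.414,.252,.10],4.5)
im=optics.grab_frame('side')
cv2.imwrite(f'pics/side4.png',cv2.resize(im[120:270,100:300,::-1],None,fx=4,fy=4,interpolation=cv2.INTER_CUBIC))"
```

```text
t 13.35 grasp [0.4136 0.2524 0.2245] phi 4.38 down err 0.03 F [-0.4 -0.7 -0.6] M [-0.12 -0.14 -0.01] w 0.063 q [ 0.95  0.06 -0.43  0.   -1.09  2.26]
rot units [-0.02  0.   -0.  ] shift units(after rot) [ 4.98 -0.01  0.02]
```

View pics/side4.png

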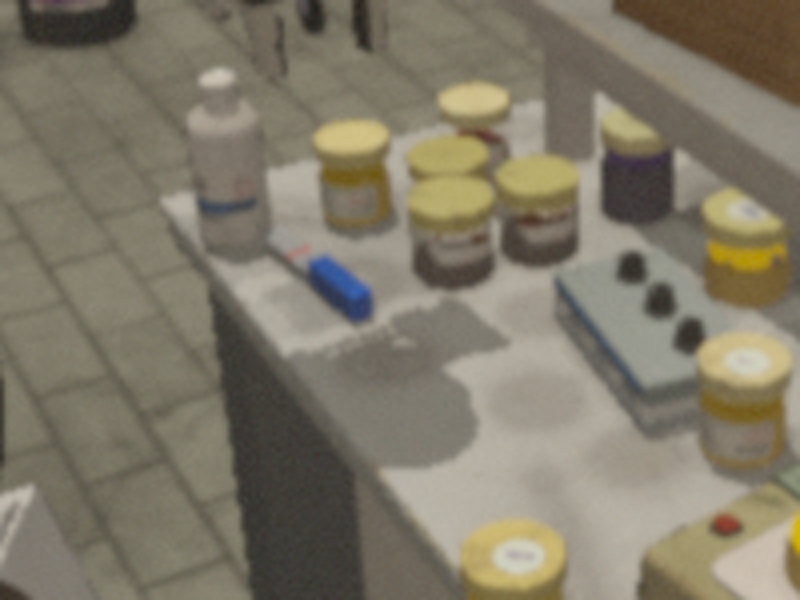

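Emit:
play_rows --steps '[{"gripper":0.6,"tx":0.5,"ty":0,"tz":0,"ax":0,"ay":0,"az":0},{"gripper":0.6,"tx":1,"ty":0,"tz":0,"ax":0,"ay":0,"az":0},{"gripper":0.6,"tx":1,"ty":0,"tz":0,"ax":0,"ay":0,"az":0},{"gripper":0.6,"tx":1,"ty":0,"tz":0,"ax":0,"ay":0,"az":0},{"gripper":0.6,"tx":1,"ty":0,"tz":0,"ax":0,"ay":0,"az":0},{"gripper":0.6,"tx":1,"ty":0,"tz":0,"ax":0,"ay":0,"az":0},{"gripper":0.6,"tx":0.6,"ty":0,"tz":0,"ax":0,"ay":0,"az":0},{"gripper":0.6,"tx":0.3,"ty":0,"tz":0,"ax":0,"ay":0,"az":0},{"gripper":0.6,"tx":0,"ty":0,"tz":0,"ax":0,"ay":0,"az":0}]' --newtons 20

```text
t: 14.15
eef_pos: [0.4134, 0.252, 0.2219]
ee_rot: [-2.283, 1.568, -2.214]
force: [0.8, -0.2, -0.4]
width: 0.0524
```

```bash
python3 -c "
from h import *
go([.414,.252,.029],4.5)
im=optics.grab_frame('side')
cv2.imwrite(f'pics/side5.png',cv2.resize(im[120:270,100:300,::-1],None,fx=4,fy=4,interpolation=cv2.INTER_CUBIC))"
```

```text
t 14.15 grasp [0.4131 0.2517 0.0629] phi 3.97 down err 0.17 F [ 0.8 -0.2 -0.4] M [-0.04 -0.09 -0.01] w 0.0524 q [ 0.95  0.26 -0.63 -0.   -0.69  2.26]
rot units [-0.09 -0.02  0.02] shift units(after rot) [ 1.35 -0.    0.02]
```

View pics/side5.png

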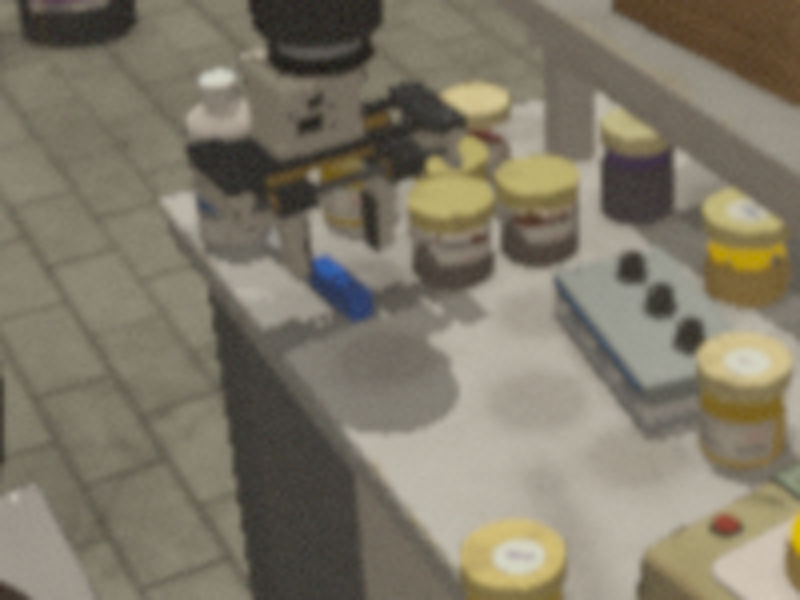

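Emit:
play_rows --steps '[{"gripper":0.6,"tx":0.4,"ty":0,"tz":0,"ax":-0.05,"ay":0,"az":0},{"gripper":0.6,"tx":0.5,"ty":0,"tz":0,"ax":0,"ay":0,"az":0},{"gripper":0.6,"tx":0.3,"ty":0,"tz":0,"ax":0,"ay":0,"az":0},{"gripper":0.6,"tx":0.14,"ty":0,"tz":0,"ax":0,"ay":0,"az":0},{"gripper":0.45,"tx":0,"ty":0,"tz":0,"ax":0,"ay":0,"az":0},{"gripper":0.35,"tx":0,"ty":0,"tz":0,"ax":0,"ay":0,"az":0},{"gripper":0.28,"tx":0,"ty":0,"tz":0,"ax":0,"ay":0,"az":0},{"gripper":0.24,"tx":0,"ty":0,"tz":0,"ax":0,"ay":0,"az":0},{"gripper":0.2,"tx":0,"ty":0,"tz":0,"ax":0,"ay":0,"az":0},{"gripper":0.15,"tx":0,"ty":0,"tz":0,"ax":0,"ay":0,"az":0},{"gripper":0.1,"tx":0,"ty":0,"tz":0,"ax":0,"ay":0,"az":0},{"gripper":0.1,"tx":0,"ty":0,"tz":0,"ax":0,"ay":0,"az":0},{"gripper":0.1,"tx":0,"ty":0,"tz":0,"ax":0,"ay":0,"az":0}]' --newtons 25

```text
t: 15.28
eef_pos: [0.4138, 0.2525, 0.19]
ee_rot: [0.658, 1.57, 0.735]
force: [-1.2, 0.4, 6.5]
width: 0.02
```

```bash
python3 -c "
from h import *
go([.414,.252,.15],4.5)"
```

```text
t 15.28 grasp [0.4139 0.2526 0.031 ] phi 4.42 down err 0.03 F [-1.2  0.4  6.5] M [-0.19  0.24  0.04] w 0.02 q [ 0.95  0.31 -0.66  0.   -0.6   2.26]
rot units [-0.01  0.   -0.  ] shift units(after rot) [-4.76 -0.02  0.01]
```

Emit:
play_rows --steps '[{"gripper":0.1,"tx":-0.2,"ty":0,"tz":0,"ax":0,"ay":0,"az":0},{"gripper":0.1,"tx":-0.5,"ty":-0.2,"tz":0,"ax":0,"ay":0,"az":0},{"gripper":0.1,"tx":-0.8,"ty":-0.4,"tz":0,"ax":0,"ay":0,"az":0},{"gripper":0.1,"tx":-0.9,"ty":-0.4,"tz":0,"ax":0,"ay":0,"az":0},{"gripper":0.1,"tx":-0.9,"ty":-0.4,"tz":0,"ax":0,"ay":0,"az":0},{"gripper":0.1,"tx":-0.9,"ty":-0.4,"tz":0,"ax":0,"ay":0,"az":0},{"gripper":0.1,"tx":-0.4,"ty":-0.4,"tz":0,"ax":0,"ay":0,"az":0},{"gripper":0.1,"tx":-0.2,"ty":-0.2,"tz":0,"ax":0,"ay":0,"az":0},{"gripper":0.1,"tx":0,"ty":0,"tz":0,"ax":0,"ay":0,"az":0}]'

```text
t: 16.03
eef_pos: [0.4182, 0.1917, 0.3102]
ee_rot: [0.938, 1.569, 1.014]
force: [0.1, 0.4, -1.2]
width: 0.0199
```

Emit:
play_rows --steps '[{"gripper":0.1,"tx":0,"ty":0,"tz":0,"ax":0.5,"ay":0,"az":0},{"gripper":0.1,"tx":0,"ty":0,"tz":0,"ax":0.9,"ay":0,"az":0},{"gripper":0.1,"tx":0,"ty":0,"tz":0,"ax":0.9,"ay":0,"az":0},{"gripper":0.1,"tx":0,"ty":0,"tz":0,"ax":0.9,"ay":0,"az":0},{"gripper":0.1,"tx":0,"ty":0,"tz":0,"ax":0.9,"ay":0,"az":0},{"gripper":0.1,"tx":0,"ty":0,"tz":0,"ax":0.9,"ay":0,"az":0},{"gripper":0.1,"tx":0,"ty":0,"tz":0,"ax":0.9,"ay":0,"az":0},{"gripper":0.1,"tx":0,"ty":0,"tz":0,"ax":0.9,"ay":0,"az":0},{"gripper":0.1,"tx":0,"ty":0,"tz":0,"ax":0.9,"ay":0,"az":0},{"gripper":0.1,"tx":0,"ty":0,"tz":0,"ax":0.9,"ay":0,"az":0},{"gripper":0.1,"tx":0,"ty":0,"tz":0,"ax":0.9,"ay":0,"az":0},{"gripper":0.1,"tx":0,"ty":0,"tz":0,"ax":0.9,"ay":0,"az":0},{"gripper":0.1,"tx":0,"ty":0,"tz":0,"ax":0.9,"ay":0,"az":0},{"gripper":0.1,"tx":0,"ty":0,"tz":0,"ax":0.9,"ay":0,"az":0},{"gripper":0.1,"tx":0,"ty":0,"tz":0,"ax":0.9,"ay":0,"az":0},{"gripper":0.1,"tx":0,"ty":0,"tz":0,"ax":0.9,"ay":0,"az":0},{"gripper":0.1,"tx":0,"ty":0,"tz":0,"ax":0.9,"ay":0,"az":0},{"gripper":0.1,"tx":0,"ty":0,"tz":0,"ax":0.9,"ay":0,"az":0},{"gripper":0.1,"tx":0,"ty":0,"tz":0,"ax":0.9,"ay":0,"az":0},{"gripper":0.1,"tx":0,"ty":0,"tz":0,"ax":0.3,"ay":0,"az":0}]'

```text
t: 17.7
eef_pos: [0.418, 0.1927, 0.3079]
ee_rot: [-0.717, 1.568, -2.425]
force: [0.6, 0.3, -0.3]
width: 0.0197
```

```bash
python3 -c "
from h import *
go([.4105,.1403,.12],-97.65)
for n,r,c in(('side',120,130),('top',130,150)):
    im=optics.grab_frame(n)
    cv2.imwrite(f'pics/{n}6.png',cv2.resize(im[r:r+150,c:c+200,::-1],None,fx=4,fy=4,interpolation=cv2.INTER_CUBIC))"
```

```text
t 17.7 grasp [0.4176 0.1924 0.1489] phi -97.91 down err 0.16 F [ 0.6  0.3 -0.3] M [0.01 0.01 0.  ] w 0.0197 q [ 0.86  0.1  -0.58 -0.   -0.9   0.57]
rot units [-0.04  0.02  0.02] shift units(after rot) [ 1.16 -0.02  2.12]
```

View pics/side6.png

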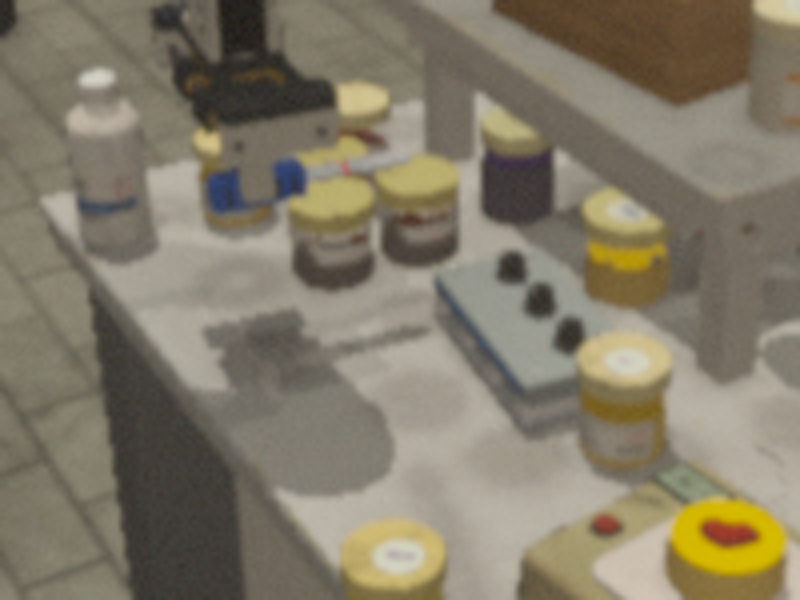

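View pics/top6.png

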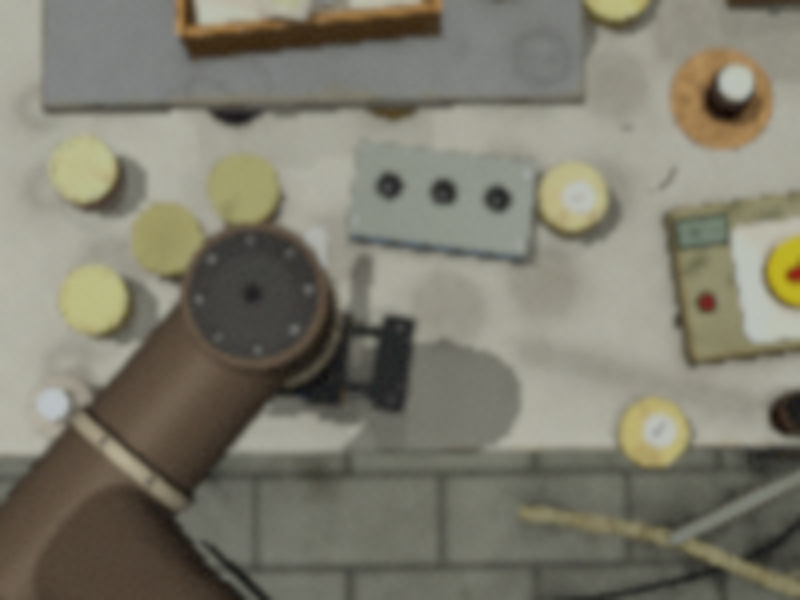

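```bash
python3 -c "
from h import *
s,p,R=pose(); g=p+.159*R[:,0]
y=np.radians(-7.8); t=g+np.array([.118*np.cos(y),.118*np.sin(y),-.018])
for n,r,c in(('side',120,130),('top',130,150)):
    pr=proj(n,t); print(t,n,(pr-[r,c]+.5)*4)
    print(n,[(d['location'],d['confidence']) for d in finder.pinpoint('feeler_tip',n)])
t2=cv2.imread('pics/side6.png')[120:230,180:460]
cv2.imwrite('pics/s6c.png',cv2.resize(t2,None,fx=2.8,fy=2.8))
"
```

```text
[0.53461289 0.17636446 0.13110884] side [157.62400761 404.05516547]
side [([209.5, 248.6], 0.66), ([158.7, 232.2], 0.57)]
[0.53461289 0.17636446 0.13110884] top [231.59336569 319.45738283]
top [([188.1, 228.9], 0.46)]
```

View pics/s6c.png

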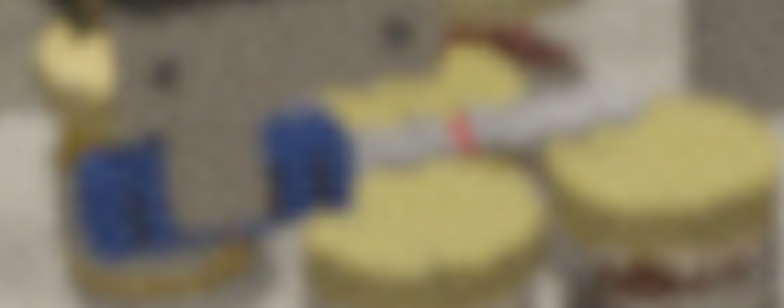

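Feeler is held level and pointing at the coater; the tip is where predicted (side crop ~409,156). Bottle still upright on the mat. Lower it in front of the left gap.

Emit:
play_rows --steps '[{"gripper":0.1,"tx":0.2,"ty":0,"tz":0.4,"ax":-0.04,"ay":0,"az":0},{"gripper":0.1,"tx":0.5,"ty":0,"tz":0.7,"ax":0,"ay":0,"az":0},{"gripper":0.1,"tx":0.5,"ty":0,"tz":0.6,"ax":0,"ay":0,"az":0},{"gripper":0.1,"tx":0.7,"ty":0,"tz":0.4,"ax":0,"ay":0,"az":0},{"gripper":0.1,"tx":0.7,"ty":0,"tz":0,"ax":0,"ay":0,"az":0},{"gripper":0.1,"tx":0.7,"ty":0,"tz":0,"ax":0,"ay":0,"az":0},{"gripper":0.1,"tx":0.6,"ty":0,"tz":0,"ax":0,"ay":0,"az":0},{"gripper":0.1,"tx":0.2,"ty":0,"tz":0,"ax":0,"ay":0,"az":0},{"gripper":0.1,"tx":0,"ty":0,"tz":0,"ax":0,"ay":0,"az":0},{"gripper":0.1,"tx":0,"ty":0,"tz":0,"ax":0,"ay":0,"az":0}]'

```text
t: 18.73
eef_pos: [0.4116, 0.1404, 0.2072]
ee_rot: [-0.482, 1.57, -2.18]
force: [-0.5, -0.3, -0.1]
width: 0.0198
```

```bash
python3 -c "
from h import *
go([.4105,.1403,.0325],-97.65)
for n,r,c in(('side',140,150),('top',150,200)):
    im=optics.grab_frame(n)
    cv2.imwrite(f'pics/{n}7.png',cv2.resize(im[r:r+100,c:c+130,::-1],None,fx=6,fy=6,interpolation=cv2.INTER_CUBIC))"
```

```text
t 18.73 grasp [0.4115 0.1403 0.0482] phi -97.31 down err 0.04 F [-0.5 -0.3 -0.1] M [-0.   -0.05  0.02] w 0.0198 q [ 0.79  0.21 -0.75  0.   -0.61  0.66]
rot units [0.06 0.01 0.  ] shift units(after rot) [ 0.63 -0.04  0.01]
```

View pics/side7.png

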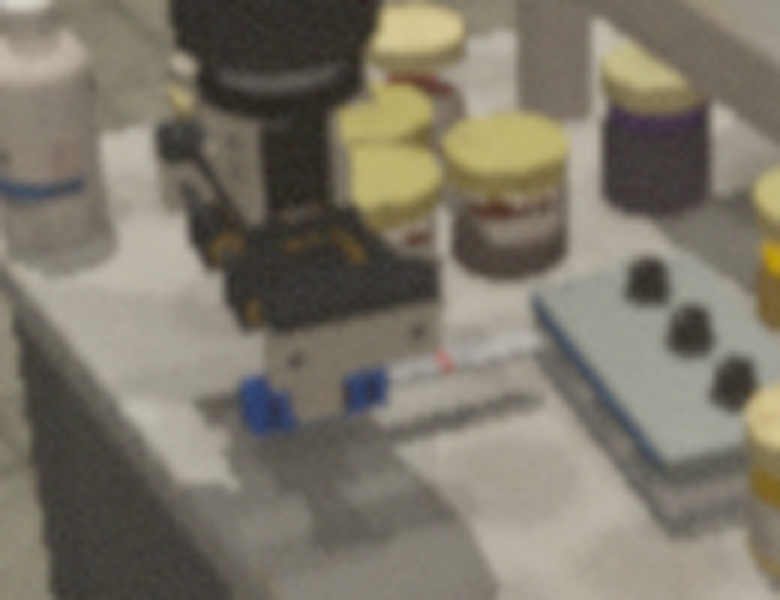

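View pics/top7.png

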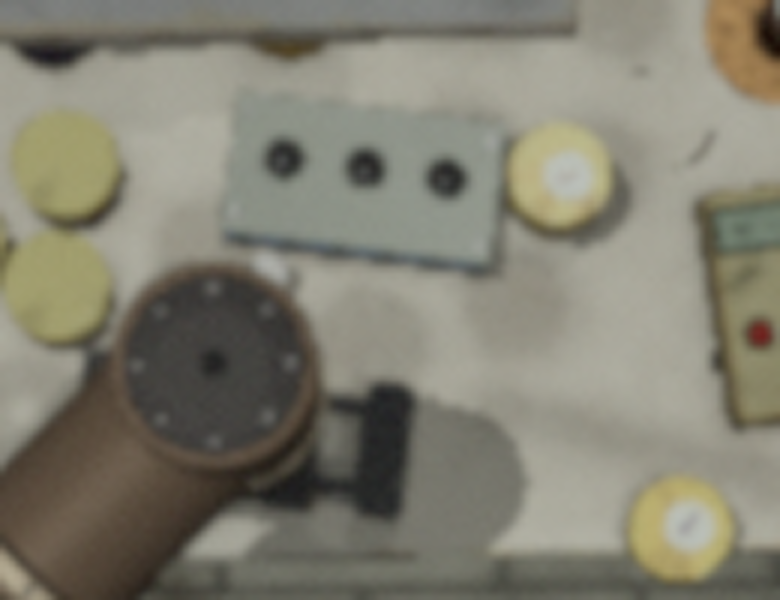

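The tip sits just short of the left gap (top crop 272,260; gap mouth ~280,244). Lowering, then pushing in gently.

Emit:
play_rows --steps '[{"gripper":0.1,"tx":0.2,"ty":0,"tz":0.05,"ax":0,"ay":0,"az":0},{"gripper":0.1,"tx":0.25,"ty":0,"tz":0,"ax":0,"ay":0,"az":0},{"gripper":0.1,"tx":0.13,"ty":0,"tz":0,"ax":0,"ay":0,"az":0},{"gripper":0.1,"tx":0,"ty":0,"tz":0,"ax":0,"ay":0,"az":0},{"gripper":0.1,"tx":0,"ty":0,"tz":0,"ax":0,"ay":0,"az":0}]'

```text
t: 19.25
eef_pos: [0.4113, 0.1392, 0.1924]
ee_rot: [-0.627, 1.57, -2.326]
force: [-0.4, -0.2, -1.0]
width: 0.0198
```

```bash
cat >> h.py <<'E'
def tipc():
    s,p,R=pose(); g=p+.159*R[:,0]; f=R[:,1]; t=g+.118*f
    y=np.radians(-7.65); Rc=Ro.from_euler('z',y).as_matrix(); c=Rc.T@(t-np.array([.5782,.0673,0]))
    print('t',round(s['t'],2),'tip in coater mm',(c*1000).round(1),'depth',round((c[0]+.046)*1000,1),'grasp z',g[2].round(4),'F coater axes',(Rc.T@np.array(s['force'])).round(1),'w',round(s['width'],4),'q',np.round(s['q'],2),'yaw err',round(np.degrees(np.arctan2(f[1],f[0]))+7.65,2))
E
python3 -c "
from h import *
tipc()"
```

```text
t 19.25 tip in coater mm [-57.   49.6  33.3] depth -11.0 grasp z 0.0334 F coater axes [-0.4 -0.3 -1. ] w 0.0198 q [ 0.78  0.24 -0.77  0.   -0.57  0.66] yaw err 0.31
```

Emit:
play_rows --steps '[{"gripper":0.1,"tx":0,"ty":0.1,"tz":0,"ax":0.05,"ay":0,"az":0},{"gripper":0.1,"tx":0,"ty":0.12,"tz":0,"ax":0,"ay":0,"az":0},{"gripper":0.1,"tx":0,"ty":0.12,"tz":0,"ax":0,"ay":0,"az":0},{"gripper":0.1,"tx":0,"ty":0.12,"tz":0,"ax":0,"ay":0,"az":0},{"gripper":0.1,"tx":0,"ty":0.1,"tz":0,"ax":0,"ay":0,"az":0},{"gripper":0.1,"tx":0,"ty":0.1,"tz":0,"ax":0,"ay":0,"az":0},{"gripper":0.1,"tx":0,"ty":0,"tz":0,"ax":0,"ay":0,"az":0}]'

```text
t: 19.83
eef_pos: [0.4283, 0.1371, 0.1927]
ee_rot: [2.139, 1.571, 0.434]
force: [-0.0, -0.8, -1.3]
width: 0.0198
```

```bash
python3 -c "
from h import *
tipc()"
```

```text
t 19.83 tip in coater mm [-39.9  49.2  33.7] depth 6.1 grasp z 0.0337 F coater axes [ 0.1 -0.7 -1.3] w 0.0198 q [ 0.75  0.26 -0.73  0.   -0.58  0.69] yaw err -0.01
```

No force at entry; on to ~24 mm.

Emit:
play_rows --steps '[{"gripper":0.1,"tx":0,"ty":0.1,"tz":0,"ax":0,"ay":0,"az":0},{"gripper":0.1,"tx":0,"ty":0.14,"tz":0,"ax":0,"ay":0,"az":0},{"gripper":0.1,"tx":0,"ty":0.14,"tz":0,"ax":0,"ay":0,"az":0},{"gripper":0.1,"tx":0,"ty":0.14,"tz":0,"ax":0,"ay":0,"az":0},{"gripper":0.1,"tx":0,"ty":0.12,"tz":0,"ax":0,"ay":0,"az":0},{"gripper":0.1,"tx":0,"ty":0.08,"tz":0,"ax":0,"ay":0,"az":0},{"gripper":0.1,"tx":0,"ty":0,"tz":0,"ax":0,"ay":0,"az":0},{"gripper":0.1,"tx":0,"ty":0,"tz":0,"ax":0,"ay":0,"az":0}]'

```text
t: 20.5
eef_pos: [0.4456, 0.1346, 0.1926]
ee_rot: [-0.981, 1.571, -2.686]
force: [-0.0, 0.5, -1.6]
width: 0.0195
```

```bash
python3 -c "
from h import *
tipc()
im=optics.grab_frame('side')
cv2.imwrite(f'pics/side8.png',cv2.resize(im[140:240,150:280,::-1],None,fx=6,fy=6,interpolation=cv2.INTER_CUBIC))"
```

```text
t 20.5 tip in coater mm [-22.4  49.   33.6] depth 23.6 grasp z 0.0336 F coater axes [-0.1  0.5 -1.6] w 0.0195 q [ 0.72  0.28 -0.7  -0.   -0.59  0.72] yaw err -0.01
```

View pics/side8.png

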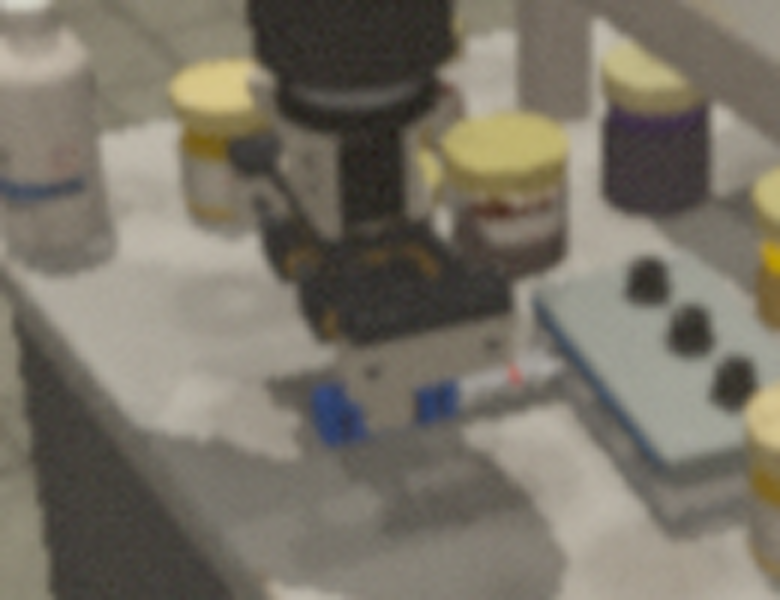

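The blade is in the left gap with the red line about 25 mm outside (crop 515,375). Continuing in small steps.

Emit:
play_rows --steps '[{"gripper":0.1,"tx":0,"ty":0.08,"tz":0,"ax":0,"ay":0,"az":0},{"gripper":0.1,"tx":0,"ty":0.08,"tz":0,"ax":0,"ay":0,"az":0},{"gripper":0.1,"tx":0,"ty":0.04,"tz":0,"ax":0,"ay":0,"az":0},{"gripper":0.1,"tx":0,"ty":0,"tz":0,"ax":0,"ay":0,"az":0}]'

```text
t: 20.88
eef_pos: [0.4504, 0.1339, 0.1925]
ee_rot: [-0.996, 1.57, -2.7]
force: [-1.8, 0.8, -0.6]
width: 0.02
```

Emit:
play_rows --steps '[{"gripper":0.1,"tx":0,"ty":0.08,"tz":0,"ax":0,"ay":0,"az":0},{"gripper":0.1,"tx":0,"ty":0,"tz":0,"ax":0,"ay":0,"az":0},{"gripper":0.1,"tx":0,"ty":0,"tz":0,"ax":0,"ay":0,"az":0}]'

```text
t: 21.13
eef_pos: [0.4522, 0.1336, 0.1924]
ee_rot: [-0.952, 1.57, -2.656]
force: [-4.3, 2.1, 0.3]
width: 0.0195
```

```bash
python3 -c "
from h import *
tipc()"
```

```text
t 21.13 tip in coater mm [-15.8  48.8  33.4] depth 30.2 grasp z 0.0334 F coater axes [-4.5  1.5  0.3] w 0.0195 q [ 0.71  0.29 -0.69 -0.   -0.6   0.73] yaw err -0.01
```

Clear resistance (−1.8 then −4.5 N): the left gap is blocked. Draw back and go to the middle gap.

Emit:
play_rows --steps '[{"gripper":0.1,"tx":0,"ty":-0.15,"tz":0,"ax":0,"ay":0,"az":0},{"gripper":0.1,"tx":0,"ty":-0.25,"tz":0,"ax":0,"ay":0,"az":0},{"gripper":0.1,"tx":0,"ty":-0.3,"tz":0,"ax":0,"ay":0,"az":0},{"gripper":0.1,"tx":0,"ty":-0.3,"tz":0,"ax":0,"ay":0,"az":0},{"gripper":0.1,"tx":0,"ty":-0.3,"tz":0,"ax":0,"ay":0,"az":0},{"gripper":0.1,"tx":0,"ty":-0.25,"tz":0,"ax":0,"ay":0,"az":0},{"gripper":0.1,"tx":0,"ty":-0.15,"tz":0,"ax":0,"ay":0,"az":0},{"gripper":0.1,"tx":0,"ty":0,"tz":0,"ax":0,"ay":0,"az":0},{"gripper":0.1,"tx":0,"ty":0,"tz":0.2,"ax":0,"ay":0,"az":0},{"gripper":0.1,"tx":0,"ty":0,"tz":0.4,"ax":0,"ay":0,"az":0},{"gripper":0.1,"tx":0,"ty":0,"tz":0.5,"ax":0,"ay":0,"az":0},{"gripper":0.1,"tx":0,"ty":0,"tz":0.4,"ax":0,"ay":0,"az":0},{"gripper":0.1,"tx":0,"ty":0,"tz":0.3,"ax":0,"ay":0,"az":0},{"gripper":0.1,"tx":0,"ty":0,"tz":0.15,"ax":0,"ay":0,"az":0},{"gripper":0.1,"tx":0,"ty":0,"tz":0,"ax":0,"ay":0,"az":0},{"gripper":0.1,"tx":0,"ty":0,"tz":0,"ax":0,"ay":0,"az":0}]'

```text
t: 22.47
eef_pos: [0.4041, 0.0908, 0.1928]
ee_rot: [2.166, 1.57, 0.461]
force: [0.6, 0.1, -0.1]
width: 0.0197
```

```bash
python3 -c "
from h import *
tipc()
for n,r,c in(('side',140,150),('top',150,200)):
    im=optics.grab_frame(n)
    cv2.imwrite(f'pics/{n}9.png',cv2.resize(im[r:r+100,c:c+130,::-1],None,fx=6,fy=6,interpolation=cv2.INTER_CUBIC))"
```

```text
t 22.47 tip in coater mm [-57.6   0.1  33.8] depth -11.6 grasp z 0.0338 F coater axes [ 0.6  0.2 -0.1] w 0.0197 q [ 0.7   0.21 -0.81  0.   -0.55  0.73] yaw err -0.04
```

View pics/side9.png

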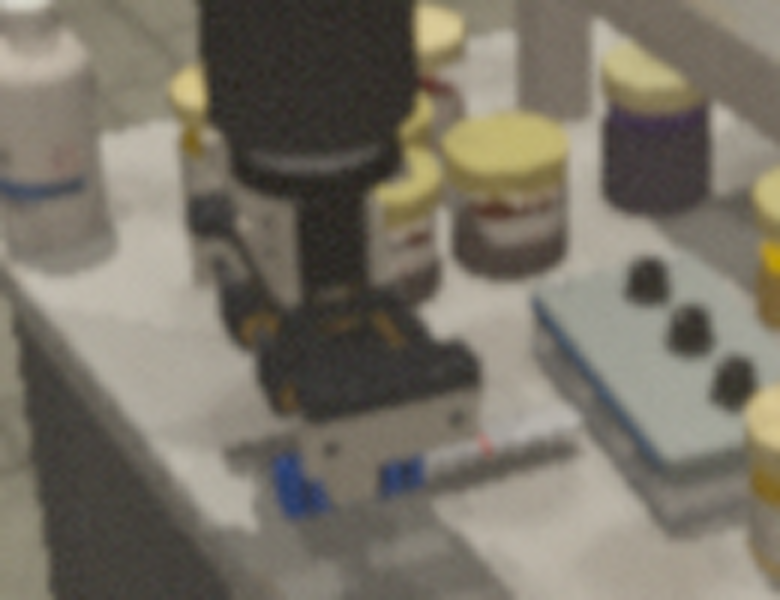

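View pics/top9.png

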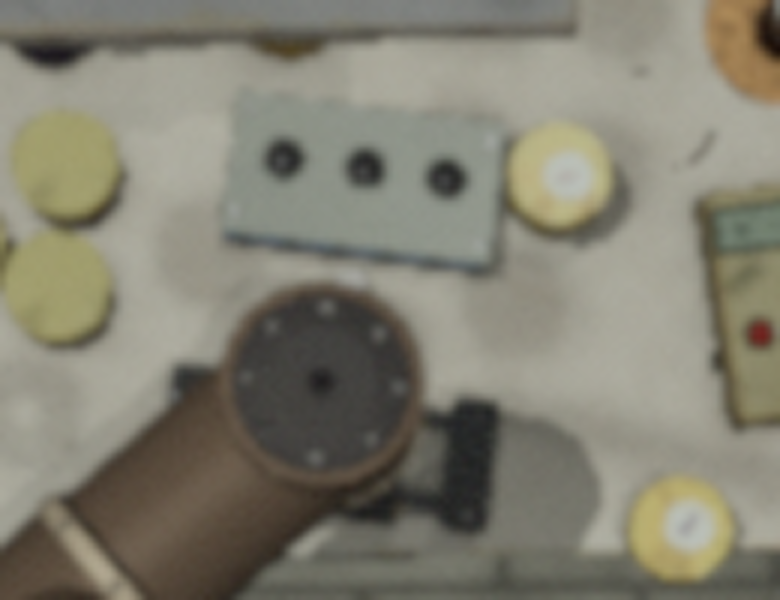

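Tip (top crop ~351,276) is in line with the middle gap. Insert to ~25 mm.

Emit:
play_rows --steps '[{"gripper":0.1,"tx":0,"ty":0.1,"tz":0,"ax":0,"ay":0,"az":0},{"gripper":0.1,"tx":0,"ty":0.12,"tz":0,"ax":0,"ay":0,"az":0},{"gripper":0.1,"tx":0,"ty":0.12,"tz":0,"ax":0,"ay":0,"az":0},{"gripper":0.1,"tx":0,"ty":0.12,"tz":0,"ax":0,"ay":0,"az":0},{"gripper":0.1,"tx":0,"ty":0.1,"tz":0,"ax":0,"ay":0,"az":0},{"gripper":0.1,"tx":0,"ty":0.1,"tz":0,"ax":0,"ay":0,"az":0},{"gripper":0.1,"tx":0,"ty":0,"tz":0,"ax":0,"ay":0,"az":0}]'

```text
t: 23.15
eef_pos: [0.4208, 0.089, 0.1926]
ee_rot: [1.786, 1.571, 0.081]
force: [0.5, -0.0, -1.3]
width: 0.0199
```

Emit:
play_rows --steps '[{"gripper":0.1,"tx":0,"ty":0.1,"tz":0,"ax":0,"ay":0,"az":0},{"gripper":0.1,"tx":0,"ty":0.14,"tz":0,"ax":0,"ay":0,"az":0},{"gripper":0.1,"tx":0,"ty":0.14,"tz":0,"ax":0,"ay":0,"az":0},{"gripper":0.1,"tx":0,"ty":0.14,"tz":0,"ax":0,"ay":0,"az":0},{"gripper":0.1,"tx":0,"ty":0.14,"tz":0,"ax":0,"ay":0,"az":0},{"gripper":0.1,"tx":0,"ty":0.1,"tz":0,"ax":0,"ay":0,"az":0},{"gripper":0.1,"tx":0,"ty":0,"tz":0,"ax":0,"ay":0,"az":0},{"gripper":0.1,"tx":0,"ty":0,"tz":0,"ax":0,"ay":0,"az":0}]'

```text
t: 23.82
eef_pos: [0.4392, 0.0863, 0.1926]
ee_rot: [-0.992, 1.571, -2.697]
force: [-0.6, -0.8, -0.8]
width: 0.0195
```

```bash
python3 -c "
from h import *
tipc()"
```

```text
t 23.82 tip in coater mm [-22.4   0.2  33.5] depth 23.6 grasp z 0.0336 F coater axes [-0.5 -0.8 -0.8] w 0.0195 q [ 0.64  0.25 -0.74 -0.   -0.58  0.8 ] yaw err -0.02
```

Emit:
play_rows --steps '[{"gripper":0.1,"tx":0,"ty":0.08,"tz":0,"ax":0,"ay":0,"az":0},{"gripper":0.1,"tx":0,"ty":0.08,"tz":0,"ax":0,"ay":0,"az":0},{"gripper":0.1,"tx":0,"ty":0.04,"tz":0,"ax":0,"ay":0,"az":0},{"gripper":0.1,"tx":0,"ty":0,"tz":0,"ax":0,"ay":0,"az":0}]'

```text
t: 24.15
eef_pos: [0.4438, 0.0855, 0.1925]
ee_rot: [-1.019, 1.57, -2.724]
force: [-2.8, 0.7, 0.0]
width: 0.0197
```

Emit:
play_rows --steps '[{"gripper":0.1,"tx":0,"ty":0.08,"tz":0,"ax":0,"ay":0,"az":0},{"gripper":0.1,"tx":0,"ty":0,"tz":0,"ax":0,"ay":0,"az":0},{"gripper":0.1,"tx":0,"ty":0,"tz":0,"ax":0,"ay":0,"az":0}]'

```text
t: 24.4
eef_pos: [0.4456, 0.0853, 0.1924]
ee_rot: [-1.036, 1.57, -2.741]
force: [-4.6, 0.9, -0.1]
width: 0.0197
```

```bash
python3 -c "
from h import *
tipc()"
```

```text
t 24.4 tip in coater mm [-15.9   0.   33.3] depth 30.1 grasp z 0.0334 F coater axes [-4.7  0.3 -0.1] w 0.0197 q [ 0.63  0.26 -0.73 -0.   -0.58  0.81] yaw err -0.01
```

The same resistance (−2.8, then −4.7 N): the middle gap is blocked too. Draw back and move to the right gap.

Emit:
play_rows --steps '[{"gripper":0.1,"tx":0,"ty":-0.15,"tz":0,"ax":0,"ay":0,"az":0},{"gripper":0.1,"tx":0,"ty":-0.25,"tz":0,"ax":0,"ay":0,"az":0},{"gripper":0.1,"tx":0,"ty":-0.3,"tz":0,"ax":0,"ay":0,"az":0},{"gripper":0.1,"tx":0,"ty":-0.3,"tz":0,"ax":0,"ay":0,"az":0},{"gripper":0.1,"tx":0,"ty":-0.3,"tz":0,"ax":0,"ay":0,"az":0},{"gripper":0.1,"tx":0,"ty":-0.2,"tz":0,"ax":0,"ay":0,"az":0},{"gripper":0.1,"tx":0,"ty":-0.1,"tz":0,"ax":0,"ay":0,"az":0},{"gripper":0.1,"tx":0,"ty":0,"tz":0,"ax":0,"ay":0,"az":0},{"gripper":0.1,"tx":0,"ty":0,"tz":0,"ax":0,"ay":0,"az":0}]'

```text
t: 25.15
eef_pos: [0.4065, 0.091, 0.1928]
ee_rot: [2.226, 1.57, 0.522]
force: [1.3, 0.2, -0.1]
width: 0.0198
```

```bash
python3 -c "
from h import *
tipc()"
```

```text
t 25.15 tip in coater mm [-55.3   0.8  33.9] depth -9.3 grasp z 0.0338 F coater axes [ 1.2  0.3 -0.1] w 0.0198 q [ 0.7   0.21 -0.81  0.   -0.55  0.74] yaw err 0.05
```

Emit:
play_rows --steps '[{"gripper":0.1,"tx":0,"ty":0,"tz":0.2,"ax":0,"ay":0,"az":0},{"gripper":0.1,"tx":0,"ty":0,"tz":0.4,"ax":0,"ay":0,"az":0},{"gripper":0.1,"tx":0,"ty":0,"tz":0.5,"ax":0,"ay":0,"az":0},{"gripper":0.1,"tx":0,"ty":0,"tz":0.4,"ax":0,"ay":0,"az":0},{"gripper":0.1,"tx":0,"ty":0,"tz":0.35,"ax":0,"ay":0,"az":0},{"gripper":0.1,"tx":0,"ty":0,"tz":0.17,"ax":0,"ay":0,"az":0},{"gripper":0.1,"tx":0,"ty":0,"tz":0,"ax":0,"ay":0,"az":0},{"gripper":0.1,"tx":0,"ty":0,"tz":0,"ax":0,"ay":0,"az":0}]'

```text
t: 25.82
eef_pos: [0.3998, 0.0404, 0.1928]
ee_rot: [2.108, 1.57, 0.403]
force: [1.8, -0.1, -0.8]
width: 0.0198
```

```bash
python3 -c "
from h import *
tipc()
for n,r,c in(('side',140,150),('top',150,200)):
    im=optics.grab_frame(n)
    cv2.imwrite(f'pics/{n}10.png',cv2.resize(im[r:r+100,c:c+130,::-1],None,fx=6,fy=6,interpolation=cv2.INTER_CUBIC))"
```

```text
t 25.82 tip in coater mm [-55.1 -50.5  33.8] depth -9.1 grasp z 0.0338 F coater axes [ 1.8  0.2 -0.8] w 0.0198 q [ 0.6   0.19 -0.84  0.   -0.54  0.84] yaw err -0.05
```

View pics/side10.png

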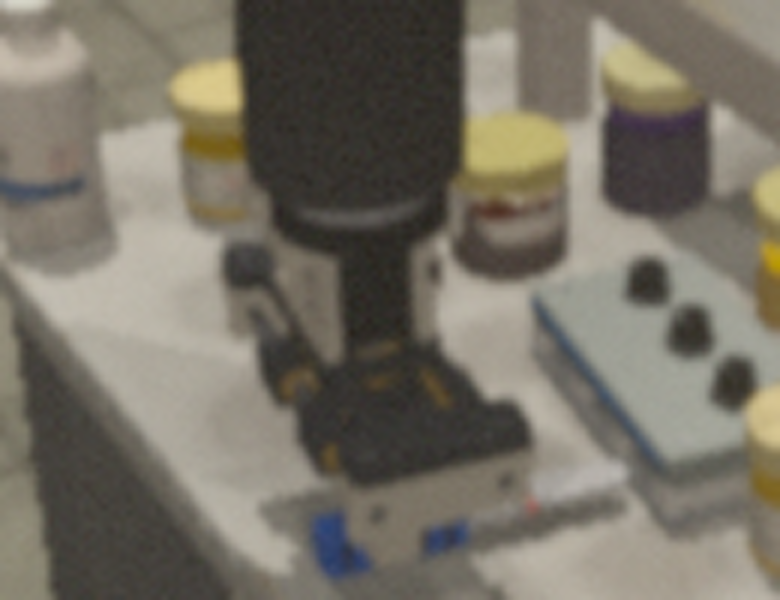

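View pics/top10.png

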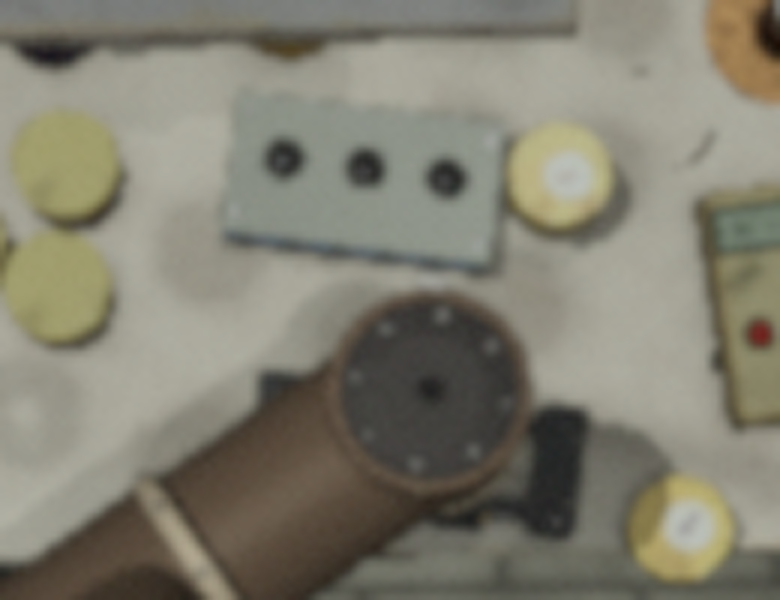

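Lined up with the right gap. Insert.

Emit:
play_rows --steps '[{"gripper":0.1,"tx":0,"ty":0.08,"tz":0,"ax":0,"ay":0,"az":0},{"gripper":0.1,"tx":0,"ty":0.1,"tz":0,"ax":0,"ay":0,"az":0},{"gripper":0.1,"tx":0,"ty":0.12,"tz":0,"ax":0,"ay":0,"az":0},{"gripper":0.1,"tx":0,"ty":0.12,"tz":0,"ax":0,"ay":0,"az":0},{"gripper":0.1,"tx":0,"ty":0.1,"tz":0,"ax":0,"ay":0,"az":0},{"gripper":0.1,"tx":0,"ty":0.08,"tz":0,"ax":0,"ay":0,"az":0},{"gripper":0.1,"tx":0,"ty":0,"tz":0,"ax":0,"ay":0,"az":0}]'

```text
t: 26.5
eef_pos: [0.415, 0.0388, 0.1926]
ee_rot: [1.699, 1.571, -0.005]
force: [0.1, -1.0, -1.3]
width: 0.0198
```

Emit:
play_rows --steps '[{"gripper":0.1,"tx":0,"ty":0.1,"tz":0,"ax":0,"ay":0,"az":0},{"gripper":0.1,"tx":0,"ty":0.14,"tz":0,"ax":0,"ay":0,"az":0},{"gripper":0.1,"tx":0,"ty":0.14,"tz":0,"ax":0,"ay":0,"az":0},{"gripper":0.1,"tx":0,"ty":0.14,"tz":0,"ax":0,"ay":0,"az":0},{"gripper":0.1,"tx":0,"ty":0.14,"tz":0,"ax":0,"ay":0,"az":0},{"gripper":0.1,"tx":0,"ty":0.06,"tz":0,"ax":0,"ay":0,"az":0},{"gripper":0.1,"tx":0,"ty":0,"tz":0,"ax":0,"ay":0,"az":0},{"gripper":0.1,"tx":0,"ty":0,"tz":0,"ax":0,"ay":0,"az":0}]'

```text
t: 27.17
eef_pos: [0.4323, 0.0362, 0.1926]
ee_rot: [-1.021, 1.57, -2.726]
force: [0.0, 0.3, -0.9]
width: 0.0199
```

```bash
python3 -c "
from h import *
tipc()"
```

```text
t 27.17 tip in coater mm [-22.5 -50.3  33.5] depth 23.5 grasp z 0.0336 F coater axes [-0.   0.3 -0.9] w 0.0199 q [ 0.54  0.24 -0.77 -0.   -0.57  0.9 ] yaw err -0.01
```

Emit:
play_rows --steps '[{"gripper":0.1,"tx":0,"ty":0.08,"tz":0,"ax":0,"ay":0,"az":0},{"gripper":0.1,"tx":0,"ty":0.08,"tz":0,"ax":0,"ay":0,"az":0},{"gripper":0.1,"tx":0,"ty":0.08,"tz":0,"ax":0,"ay":0,"az":0},{"gripper":0.1,"tx":0,"ty":0.04,"tz":0,"ax":0,"ay":0,"az":0},{"gripper":0.1,"tx":0,"ty":0,"tz":0,"ax":0,"ay":0,"az":0},{"gripper":0.1,"tx":0,"ty":0,"tz":0,"ax":0,"ay":0,"az":0}]'

```text
t: 27.67
eef_pos: [0.4393, 0.0354, 0.1926]
ee_rot: [-1.149, 1.571, -2.853]
force: [-0.1, 0.0, -0.7]
width: 0.0198
```

```bash
python3 -c "
from h import *
tipc()"
```

```text
t 27.67 tip in coater mm [-15.4 -50.1  33.6] depth 30.6 grasp z 0.0336 F coater axes [-0.1  0.  -0.7] w 0.0198 q [ 0.53  0.25 -0.75 -0.   -0.57  0.91] yaw err -0.0
```

No force where the other gaps pushed back at 4.5 N, so I'm going on gradually.

Emit:
play_rows --steps '[{"gripper":0.1,"tx":0,"ty":0.08,"tz":0,"ax":0,"ay":0,"az":0},{"gripper":0.1,"tx":0,"ty":0.1,"tz":0,"ax":0,"ay":0,"az":0},{"gripper":0.1,"tx":0,"ty":0,"tz":0,"ax":0,"ay":0,"az":0}]'

```text
t: 27.92
eef_pos: [0.4443, 0.0349, 0.1927]
ee_rot: [1.984, 1.57, 0.28]
force: [-0.2, -0.7, -0.5]
width: 0.0198
```

Emit:
play_rows --steps '[{"gripper":0.1,"tx":0,"ty":0.1,"tz":0,"ax":0,"ay":0,"az":0},{"gripper":0.1,"tx":0,"ty":0.14,"tz":0,"ax":0,"ay":0,"az":0},{"gripper":0.1,"tx":0,"ty":0.14,"tz":0,"ax":0,"ay":0,"az":0},{"gripper":0.1,"tx":0,"ty":0,"tz":0,"ax":0,"ay":0,"az":0}]'

```text
t: 28.25
eef_pos: [0.4541, 0.0337, 0.1927]
ee_rot: [1.914, 1.57, 0.21]
force: [-0.7, 0.1, -0.9]
width: 0.0196
```

```bash
python3 -c "
from h import *
tipc()"
```

```text
t 28.25 tip in coater mm [ -0.5 -49.8  33.8] depth 45.5 grasp z 0.0337 F coater axes [-0.7 -0.  -0.9] w 0.0196 q [ 0.51  0.26 -0.72  0.   -0.58  0.93] yaw err 0.01
```

Free. Another 17 mm (true depth ~64 mm), then lower the ~2 mm.

Emit:
play_rows --steps '[{"gripper":0.1,"tx":0,"ty":0.1,"tz":0,"ax":0,"ay":0,"az":0},{"gripper":0.1,"tx":0,"ty":0.14,"tz":0,"ax":0,"ay":0,"az":0},{"gripper":0.1,"tx":0,"ty":0.14,"tz":0,"ax":0,"ay":0,"az":0},{"gripper":0.1,"tx":0,"ty":0.14,"tz":0,"ax":0,"ay":0,"az":0},{"gripper":0.1,"tx":0,"ty":0.1,"tz":0,"ax":0,"ay":0,"az":0},{"gripper":0.1,"tx":0,"ty":0,"tz":0,"ax":0,"ay":0,"az":0},{"gripper":0.1,"tx":0.05,"ty":0,"tz":0,"ax":0,"ay":0,"az":0},{"gripper":0.1,"tx":0.03,"ty":0,"tz":0,"ax":0,"ay":0,"az":0},{"gripper":0.1,"tx":0,"ty":0,"tz":0,"ax":0,"ay":0,"az":0},{"gripper":0.1,"tx":0,"ty":0,"tz":0,"ax":0,"ay":0,"az":0}]'

```text
t: 29.08
eef_pos: [0.4684, 0.0314, 0.1906]
ee_rot: [-1.025, 1.57, -2.729]
force: [-1.0, 0.4, -0.9]
width: 0.0197
```

```bash
python3 -c "
from h import *
tipc()
for n,r,c in(('side',140,150),('top',150,200)):
    im=optics.grab_frame(n)
    cv2.imwrite(f'pics/{n}11.png',cv2.resize(im[r:r+100,c:c+130,::-1],None,fx=6,fy=6,interpolation=cv2.INTER_CUBIC))"
```

```text
t 29.08 tip in coater mm [ 13.9 -50.2  31.5] depth 59.9 grasp z 0.0316 F coater axes [-1.   0.2 -0.9] w 0.0197 q [ 0.49  0.29 -0.69 -0.   -0.59  0.95] yaw err 0.01
```

View pics/side11.png

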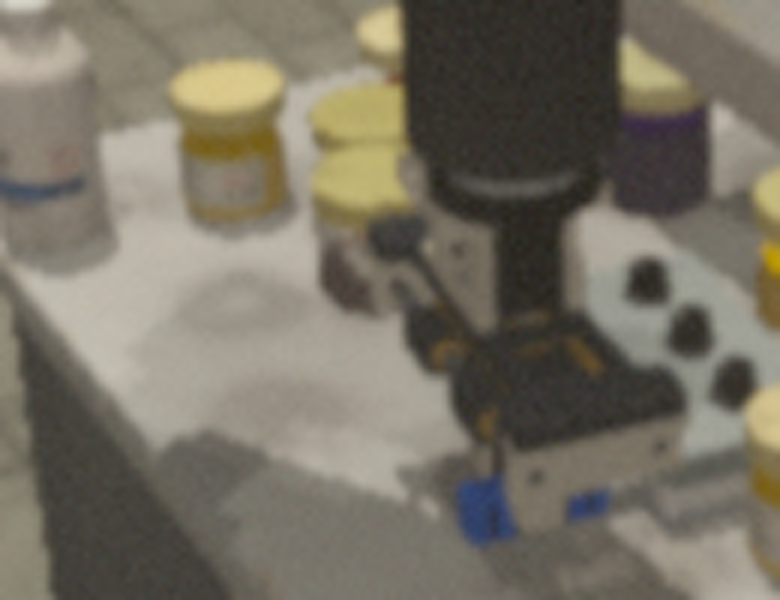

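The red line has gone into the right gap. Settle the last 0.6 mm, release, and lift clear.

Emit:
play_rows --steps '[{"gripper":0.1,"tx":0.025,"ty":0,"tz":0,"ax":0,"ay":0,"az":0},{"gripper":0.1,"tx":0,"ty":0,"tz":0,"ax":0,"ay":0,"az":0},{"gripper":0.24,"tx":0,"ty":0,"tz":0,"ax":0,"ay":0,"az":0},{"gripper":0.28,"tx":0,"ty":0,"tz":0,"ax":0,"ay":0,"az":0},{"gripper":0.34,"tx":0,"ty":0,"tz":0,"ax":0,"ay":0,"az":0},{"gripper":0.45,"tx":0,"ty":0,"tz":0,"ax":0,"ay":0,"az":0},{"gripper":0.6,"tx":0,"ty":0,"tz":0,"ax":0,"ay":0,"az":0},{"gripper":0.6,"tx":0,"ty":0,"tz":0,"ax":0,"ay":0,"az":0},{"gripper":0.6,"tx":-0.2,"ty":0,"tz":0,"ax":0,"ay":0,"az":0},{"gripper":0.6,"tx":-0.6,"ty":0,"tz":0,"ax":0,"ay":0,"az":0},{"gripper":0.6,"tx":-1,"ty":0,"tz":0,"ax":0,"ay":0,"az":0},{"gripper":0.6,"tx":-1,"ty":0,"tz":0,"ax":0,"ay":0,"az":0},{"gripper":0.6,"tx":-1,"ty":0,"tz":0,"ax":0,"ay":0,"az":0},{"gripper":0.6,"tx":-1,"ty":0,"tz":0,"ax":0,"ay":0,"az":0},{"gripper":0.6,"tx":-1,"ty":0,"tz":-0.5,"ax":0,"ay":0,"az":0},{"gripper":0.6,"tx":-1,"ty":0,"tz":-1,"ax":0,"ay":0,"az":0},{"gripper":0.6,"tx":0,"ty":0,"tz":-1,"ax":0,"ay":0,"az":0},{"gripper":0.6,"tx":0,"ty":0,"tz":-1,"ax":0,"ay":0,"az":0},{"gripper":0.6,"tx":0,"ty":0,"tz":-1,"ax":0,"ay":0,"az":0},{"gripper":0.6,"tx":0,"ty":0,"tz":-1,"ax":0,"ay":0,"az":0}]'

```text
t: 30.85
eef_pos: [0.4866, 0.1687, 0.3608]
ee_rot: [2.501, 1.57, 0.796]
force: [-0.0, 0.3, -0.3]
width: 0.0525
```

Emit:
play_rows --steps '[{"gripper":0.6,"tx":0,"ty":0,"tz":-1,"ax":0,"ay":0,"az":0},{"gripper":0.6,"tx":0,"ty":0,"tz":-1,"ax":0,"ay":0,"az":0},{"gripper":0.6,"tx":0,"ty":0,"tz":-0.5,"ax":0,"ay":0,"az":0},{"gripper":0.6,"tx":0,"ty":0,"tz":0,"ax":0,"ay":0,"az":0}]'

```text
t: 31.18
eef_pos: [0.4954, 0.2318, 0.36]
ee_rot: [1.806, 1.571, 0.104]
force: [-0.1, 0.2, 0.1]
width: 0.0525
```

```bash
python3 -c "
from h import *
tipc()
for n,r,c in(('side',120,160),('top',130,150)):
    im=optics.grab_frame(n)
    cv2.imwrite(f'pics/{n}12.png',cv2.resize(im[r:r+150,c:c+200,::-1],None,fx=4,fy=4,interpolation=cv2.INTER_CUBIC))"
```

```text
t 31.18 tip in coater mm [ 14.1 152.3 201.1] depth 60.1 grasp z 0.201 F coater axes [-0.1  0.2  0.1] w 0.0525 q [ 0.8   0.18 -0.34  0.   -1.05  0.64] yaw err 0.12
```

View pics/side12.png

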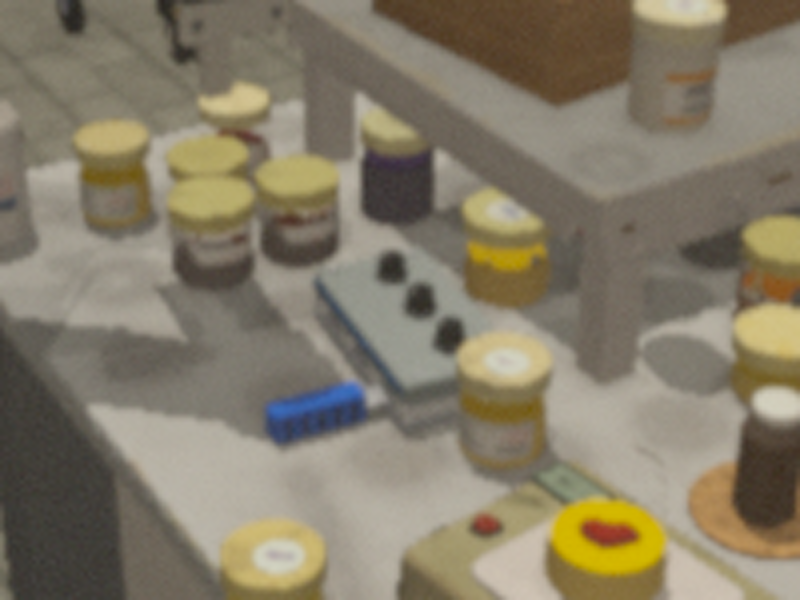

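View pics/top12.png

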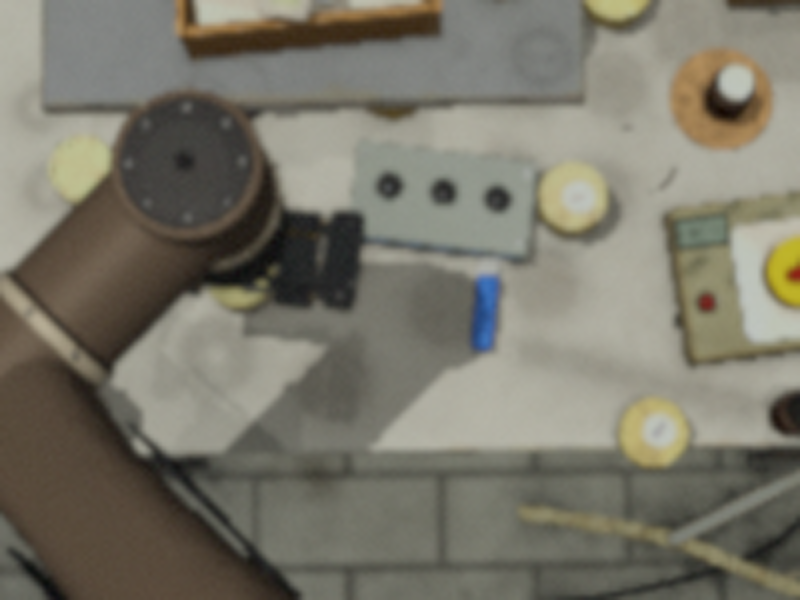

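```bash
python3 -c "
from h import *
a=plane('top',130+277/4-.4,150+488/4-.4,.026); b=plane('top',130+351/4-.4,150+484/4-.4,.026); print(a,b)
Rc=Ro.from_euler('z',-7.65,degrees=True).as_matrix(); c=Rc.T@((a+b)/2-[.5782,.0673,0]); print('tip depth mm',(c[0]+.115+.046)*1000,'y',c[1])
from station import job_done
print(job_done())"
```

```text
[0.50748955 0.02695678 0.026     ] [0.43895804 0.03179427 0.026     ]
tip depth mm 62.00666741101046 y -0.05156150932355779
the job is handed in; nothing more can be done
None
```

The job is handed in at about 31 s of the 64 s allowed. `job_done()` reports no verdict, so what follows is from my own checks.

- **Bottle:** I stood the white-capped bottle on the cork mat, gripping it at 20 N, with about 5 N felt at touchdown. The last pictures show it upright near the mat's middle; I aimed about 5 mm off centre.
- **Gaps:** I tried the feeler, held at 25 N, in each gap from left to right. The left and middle gaps pushed back with about 4.5 to 4.7 N, which means the metering blade moved about 3 mm. I drew back from each at that point. The right gap let the blade through with no resistance.
- **Feeler:** It lies in the right gap. The last top picture puts its tip about 62 mm in and within 2 mm of the gap's centre line. By wrist position the tip was about 60 mm in; the stops made contact about 2.5 mm earlier than that figure predicted, which would make it about 62.5 mm. The red line had disappeared into the gap.
- **End state:** The last pictures show no bystander visibly moved; part of the left jars was hidden by the arm in the top view but showed in the side view. The black-capped bottle was only partly in the last pictures. The arm is clear of everything, with a force reading of about 0 N.

No check failed. One odd reading came up: the wrist showed 4 to 6 N upward while the fingers closed on the bottle and on the feeler. I did not find the cause, and it had no visible effect.

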